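Count three bearing balls out of the tipping cup and bolt it

TASK

Push the lever to tip the cup little by little until three of its six steel balls have dropped into the weighing pan, and stop before a fourth one drops. Then push the cup fully back to level, slide the bolt fully home into its keeper so that the cup cannot tip, and let go. Do not touch the balls or disturb the other things lying on the bench.

Things in the scene. Friction and masses are not known exactly. Their poses are not given: they have to be found in the camera images.
- stand: grey base plate (100 x 270 x 10 mm) of the ball dispenser, fixed to the bench; all of the dispenser (cup, lever, pan, bolt) moves with it from start to start. Origin: centre of the plate's underside, on the bench. Its +y axis is the pouring direction (towards the pan), +x points away from the robot (yaw within 0.35 rad), z is up. Two aluminium uprights at x = -24 and +24 mm, up to z = 215 mm, carry the axle.
- cup_axle (a point): point on the cup's horizontal axle (parallel to the stand's x axis), midway between the uprights, 200 mm above the bench, straight over the stand's origin. Its frame turns with the cup.
- cup (a joint): tip angle of the cup in rad: 0 = level, against its stop; grows up to 1.1 as the lip sinks and the lever's top goes towards the stand's +y. The hinge is stiff (about 0.1 N m): the cup stays at the angle where it is left and has to be pushed back too. Tipping drops very roughly one ball for each 0.1 rad, the first at about 0.3 rad.
- lever_knob (a point): centre of the grey plastic ball (20 mm across) at the top of the cup's lever, an upright steel rod 9 mm thick. The ball's centre is 60 mm from the axle and, with the cup level, straight over the axle line at x = -46 mm of the stand, 260 mm above the bench; pushing it towards the stand's +y tips the cup, pushing it towards -y brings the cup back. About 2 N moves it.
- cup_lip (a point): middle of the cup's floor at its open +y end, where the balls drop off; turns with the cup. The cup is a curved aluminium gutter with clear sides, 21.5 mm wide inside, its floor an arc of 100 mm radius about the axle, open above. The balls lie in single file and stay at the lowest point as it turns, so the lip comes to them and they drop off one at a time if it is tipped slowly, by some 0.02 rad at a time.
- pan_floor (a point): centre of the inner floor of the open steel weighing pan (70 x 100 mm outside, 3 mm walls, 26 mm high) under the lip, about 58 mm above the bench; its axes are parallel to the stand's. The pan stands on a spring scale.
- pan (a joint): how far the weighing pan has sunk on its spring, in m: 0 empty, 0.0027 more for each ball lying in it (0.0081 for three); it settles in about 0.3 s.
- bolt (a joint): travel in m of the barrel bolt at the cup's tail (stand's -y end): starts drawn back between 0 and 0.010, 0.050 = fully home against its stop. It slides along the stand's +x, over the flat tongue on the cup's tail and into the keeper, so that the cup cannot tip; with the cup not level it meets the tongue or slides under it. Friction about 1.5 N.
- bolt_knob (a point): centre of the steel ball (18 mm across) on top of the bolt's upright stem (8 mm thick, 30 mm from rod axis to ball centre), at y = -106 mm of the stand, 173 mm above the bench, x from -88 mm (drawn back) to -38 mm (home) of the stand. The barrel that guides the rod begins at x = -34 mm, its top at 156 mm above the bench.
- ball0: steel bearing ball, 20 mm across, 33 g, origin at its centre; number 1 of the six in the cup counted from the lip (to be dropped).
- ball1: steel bearing ball, 20 mm across, 33 g, origin at its centre; number 2 of the six in the cup counted from the lip (to be dropped).
- ball2: steel bearing ball, 20 mm across, 33 g, origin at its centre; number 3 of the six in the cup counted from the lip (to be dropped).
- ball3: steel bearing ball, 20 mm across, 33 g, origin at its centre; number 4 of the six in the cup counted from the lip (to stay in the cup).
- ball4: steel bearing ball, 20 mm across, 33 g, origin at its centre; number 5 of the six in the cup counted from the lip (to stay in the cup).
- ball5: steel bearing ball, 20 mm across, 33 g, origin at its centre; number 6 of the six in the cup counted from the lip (to stay in the cup).
- pliers: Bystander, to be left alone: pliers with two blue sleeved handles, 175 mm long, 16 mm high, lying just beyond the dispenser (its +x side). Origin at its underside.
- screwdriver: Bystander, to be left alone: screwdriver lying flat on the robot's side of the dispenser, beside the weighing pan, no more than 35 mm high. Origin at its underside.
- jar: Bystander, to be left alone: small closed grease jar, 44 mm across, 50 mm high, beyond the weighing pan. Origin at its underside.
- gear_case: Bystander, to be left alone: dark metal gearbox shell with a brass cylinder in it, 125 mm long, 40 mm high, off to the right. Origin at its underside.
- motor: Bystander, to be left alone: small steel motor can, 30 mm across, 60 mm long with its shaft, off to the left. Origin at its underside.
- hex_key: Bystander, to be left alone: dark L-shaped hex key, 90 mm long, 6 mm thick, near the robot on the right. Origin at its underside.

How it is judged:
By the outcome, as a careful person would: the job done as asked, in the order asked, and still so for the second after the job is handed in, with the robot touching nothing.
It also fails if it takes over 72 s, if anything falls off the work surface, if the arm or the gripper's body presses on something with over 40 N, if the wrist force passes 120 N, or if a joint passes its speed limit or range.

ROBOT

A 6-joint arm with a two-finger parallel gripper is mounted at the origin on the work surface. World frame = base frame: x ahead of the robot, y to its left, z up, the work surface at z = 0. Lengths are in m, angles in degrees, forces in N, time in s.
With the tool pointing down it reaches from about 0.375 to 0.9 m from the base axis. Payload 3.1 kg.
Tool frame: the origin (TCP) lies at the very end of the fingers, on their centre line; the grasp point (between the pads) lies 19 mm behind it; x points along the fingers, z is the direction in which the jaws open and shut, and the axes are right-handed (so a half turn about x gives the same grasp; the last joint's range is limited). The gripper opens to 87 mm and grips with 3 to 60 N. Pads are 19 mm wide; open, the fingers measure 117 mm over their backs; the gripper's body (75 mm by 190 mm) begins 51 mm behind the grasp point.
Start: joints at [62.596, 30.224, 82.088, -0, 67.689, -10.227], TCP at [0.185, 0.597, 0.223] pointing down, gripper open.
Joint ranges: [-176.69, 176.69], [-43.24, 126.21], [12.49, 139.97], [-82, 262], [0, 151.66], [-163.58, 163.58]. Speed limits (degrees/s): [159.86, 159.86, 180, 180, 180, 180].

INTERFACE

Orientations are given as a 3x3 rotation matrix whose columns are the frame's x, y, z axes.
In Python, from rig import bot gives the robot as it stands.
- The arm moves only by the tool send_rows, never from a script. Its arguments are lists of equal length, an entry for each row: "fingers": the opening, from 0 (shut) to 1 (fully open); "dp": the shift along the world's x, y, z in mm, a list of three; "turn": the turn, a rotation vector about the world's x, y, z in rad, a list of three. In form: {"fingers": [fingers, ...], "dp": [[tx, ty, tz], ...], "turn": [[rx, ry, rz], ...]}. A call has 1 to 10 rows; each row is the pose to reach, as a shift and turn from the pose measured when the call began; what a row does not reach only later rows make up. A row lasts 1/12 s, in which the tool goes at most 41.7 mm and 7.16 degrees, less where a joint would pass 70% of its speed; a pose out of reach is approached as far as the arm can. A call with a gripper value outside its range is refused whole. The fingers move at their own pace and stop on an object; the grip force is fixed at half the most. Time passes only in rows, so rows that repeat a pose let the fingers close. It gives the time, the measured TCP pose, the force and the opening at its end, in the units of the state.
- bot.read_state(): the state, without advancing time (a new reading comes with each control period).
- bot.capture(name): name is "scene" or "side" or "wrist"; returns a dict with "img" (480x640x3 uint8, blue, green, red), "z_map" (480x640 float32, m along the optical axis (not along the pixel's ray), 0 where there is no reading), "mtx" (3x3 intrinsics, pixels), "origin" and "orientation" of the camera in the world; the wrist camera has in their place "hand_eye" (4x4, takes a point from camera to tool coordinates, whose origin is the TCP and whose axes are the tool frame's). Camera axes: x right, y up, looking along -z (the intrinsics and any distortion apply to the point x, -y, -z); pixel columns grow to the right and rows downward; lengths in m; the calibration is good to about 2 mm. A picture is of the moment at which its call begins: read the wrist's pose just before it.
- bot.hand_in(): hands the job in, once; it reports no verdict.
The state is a dict: "time_s": time; "joint_positions": joint angles; "qvel": joint speeds; "tau": joint torques, N m; "position": TCP position; "tcp_rot": TCP orientation; "force": force on the tool from outside, world axes, zero at the start; "moment": the same for the moment, N m; "opening": opening from 0.0 (shut) to 1.0 (fully open).
Only numpy, scipy, OpenCV 4.12 (cv2) and the standard library are available. Lean on these libraries where they do the work, as an engineer would, in place of code of your own. Each camera call takes 0.05 s, during which the arm holds its last target.

## Working session

There is one attempt and no reset: what is moved stays moved. The work goes in short steps, Python scripts to look and compute and a tool call to move; the robot and the scene stay as the last step left them, time stands still between calls to the robot, and variables do not carry over. Pictures are saved under pics/ and viewed, and the job is handed in when it is done.

Besides the shell and the picture viewer there is one more tool, called as name(argument=value, ...), one argument or row to a line, values as JSON. send_rows: Moves the arm, as the interface text tells. Its arguments: {"type":"object","properties":{"fingers":{"type":"array","items":{"type":"number"}},"dp":{"type":"array","items":{"type":"array","items":{"type":"number"}}},"turn":{"type":"array","items":{"type":"array","items":{"type":"number"}}}},"required":["fingers","dp","turn"]}

```bash
mkdir -p pics; ls
cat > h.py <<'E'
import numpy as np, cv2
from rig import bot
def cap(n,name):
    s=bot.read_state(); c=bot.capture(n); cv2.imwrite(f'pics/{name}.png',c['img'])
    if 'hand_eye' in c:
        T=np.eye(4);T[:3,:3]=s['tcp_rot'];T[:3,3]=s['position'];T=T@c['hand_eye'];c['origin']=T[:3,3];c['orientation']=T[:3,:3]
    c['origin']=np.array(c['origin']);c['orientation']=np.array(c['orientation']);c['mtx']=np.array(c['mtx'])
    np.savez(f'pics/{name}.npz',**{k:c[k] for k in('img','z_map','mtx','origin','orientation')})
    return c
def ray(c,u,v):
    K=c['mtx'];d=np.array([(u-K[0,2])/K[0,0],-(v-K[1,2])/K[1,1],-1.]);return c['orientation']@d
def pt(c,u,v,z=None):
    z=c['z_map'][int(v),int(u)] if z is None else z
    return c['origin']+ray(c,u,v)*z
def proj(c,P):
    q=c['orientation'].T@(np.array(P)-c['origin']);K=c['mtx']
    return K[0,0]*q[0]/-q[2]+K[0,2],-K[1,1]*q[1]/-q[2]+K[1,2]
def cloud(c):
    K=c['mtx'];v,u=np.mgrid[:480,:640];z=c['z_map']
    d=np.stack([(u-K[0,2])/K[0,0],-(v-K[1,2])/K[1,1],-np.ones_like(z)],-1)*z[...,None]
    return d@c['orientation'].T+c['origin']
E
python3 - <<'E'
from h import *
s=bot.read_state();print(s)
for n in('scene','side','wrist'):
    c=cap(n,n+'0');print(n,c['origin'],c['orientation'],c['mtx'],[k for k in c])
E
```

```text
pics
{'time_s': 0.0, 'joint_positions': array([ 6.25966546e+01,  3.02794126e+01,  8.21558660e+01, -5.13771806e-03,
        6.76888086e+01, -1.02265445e+01]), 'qvel': array([-0.08297703, -0.03183792, -0.02714393,  0.00664134,  0.11430877,
        0.00703005]), 'tau': array([ 4.27174145e-04, -4.40038848e+01, -1.76591957e+01,  6.34618755e-02,
        5.82816044e-02, -1.77413253e-04]), 'position': array([0.18422246, 0.59646774, 0.22156973]), 'tcp_rot': array([[-9.23130641e-04, -9.55407956e-01,  2.95287631e-01],
       [-1.96088777e-03,  2.95288919e-01,  9.55405992e-01],
       [-9.99997651e-01,  3.02938641e-04, -2.14603803e-03]]), 'force': array([-0.49267309, -0.95731868,  0.12268768]), 'moment': array([-0.00721288,  0.02101052,  0.04330567]), 'opening': 1.0009444732085095}
scene [1.30409421 0.19641301 0.86124491] [[-0.21317316 -0.64397923  0.73474346]
 [ 0.97697512 -0.13375693  0.16621882]
 [-0.00876444  0.75325947  0.65766507]] [[521.64394223   0.         329.66000249]
 [  0.         521.64394223 238.78142622]
 [  0.           0.           1.        ]] ['img', 'z_map', 'mtx', 'origin', 'orientation']
side [-0.05204572 -0.72331837  0.75293055] [[ 0.77823191  0.34047841 -0.52766423]
 [-0.62768134  0.39596487 -0.6702447 ]
 [-0.01926735  0.85281081  0.52186444]] [[497.03854624   0.         322.78159401]
 [  0.         497.03854624 242.59704525]
 [  0.           0.           1.        ]] ['img', 'z_map', 'mtx', 'origin', 'orientation']
wrist [0.11949176 0.61777514 0.38371359] [[ 0.29480562 -0.92448277 -0.24170489]
 [ 0.95555265  0.28443288  0.07756977]
 [-0.00296309 -0.25382976  0.96724437]] [[391.69558246   0.         314.90062437]
 [  0.         391.69558246 237.43596133]
 [  0.           0.           1.        ]] ['img', 'z_map', 'mtx', 'hand_eye', 'origin', 'orientation']
```

View pics/scene0.png

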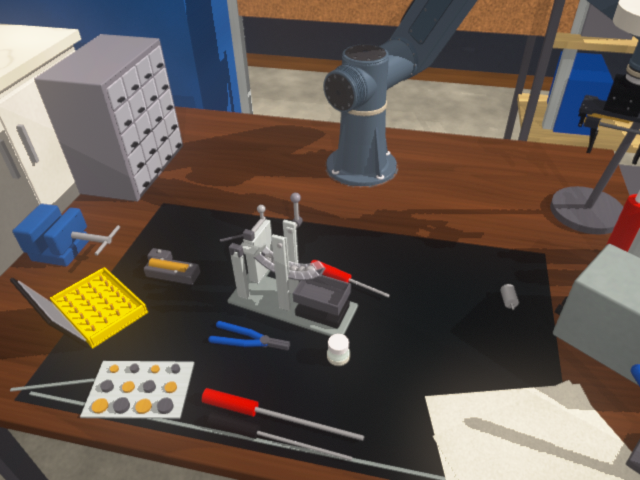

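View pics/side0.png

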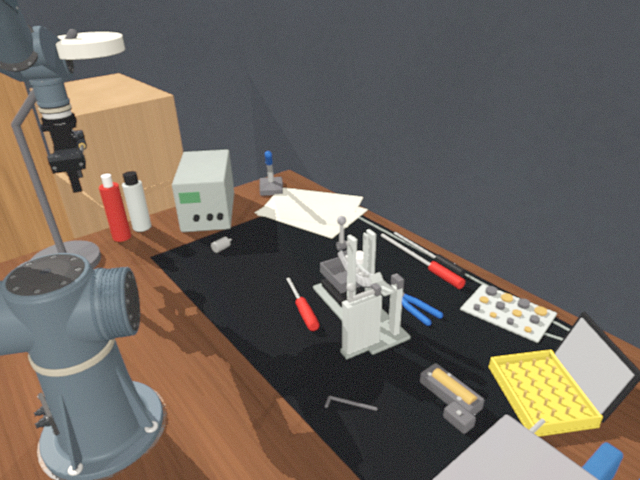

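View pics/wrist0.png

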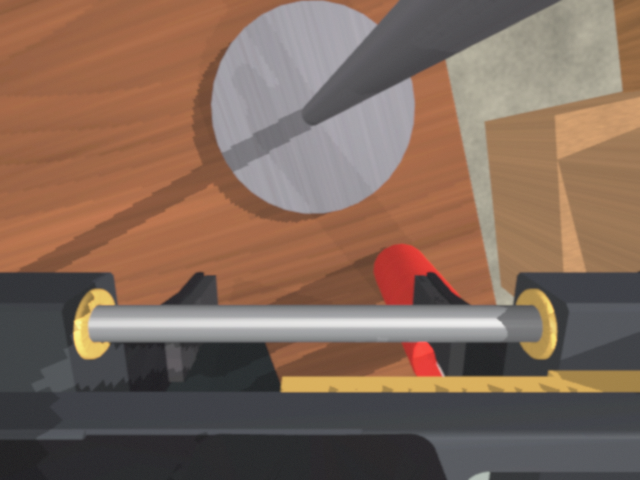

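The scene view shows the lever knob near (296,198) and the bolt knob near (261,209). In the side view the lever knob is near (342,220). I'll zoom in and measure them.

Run:
```python
from h import *
a=np.load('pics/scene0.npz');b=np.load('pics/side0.npz')
cv2.imwrite('pics/z1.png',cv2.resize(a['img'][180:340,210:400],None,fx=4,fy=3.75,interpolation=cv2.INTER_CUBIC))
cv2.imwrite('pics/z2.png',cv2.resize(b['img'][205:365,280:440],None,fx=3.75,fy=3.75,interpolation=cv2.INTER_CUBIC))
```

```text
(no output)
```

View pics/z1.png

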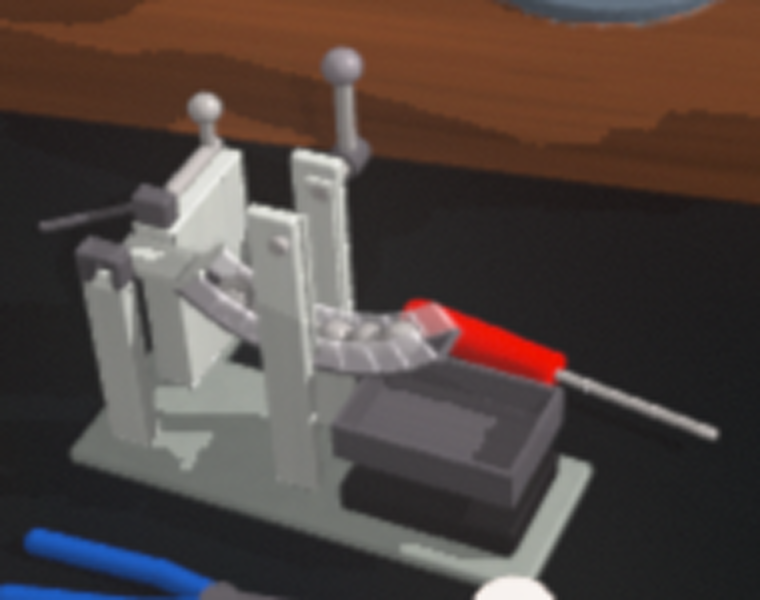

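View pics/z2.png

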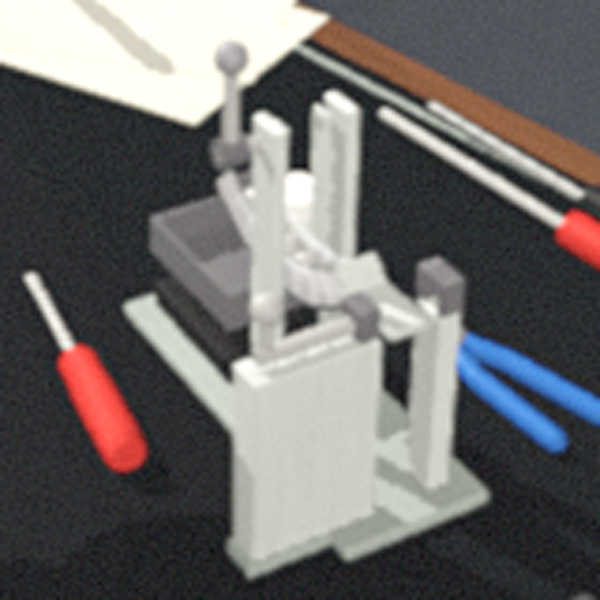

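```bash
cat >> h.py <<'E'
def stand(p,P):
    x,y,th=p[:3];c,s=np.cos(th),np.sin(th);P=np.asarray(P,float)
    return np.array([x+c*P[0]-s*P[1],y+s*P[0]+c*P[1],P[2]])
E
python3 - <<'E'
from h import *
from scipy.optimize import least_squares
a=dict(np.load('pics/scene0.npz'));b=dict(np.load('pics/side0.npz'))
for nm,c,u,v,z in[('lev sc',a,295.5,197.6,.26),('lev si',b,341.6,219.9,.26),('bolt sc',a,261.3,208.5,.173),('bolt si',b,350.1,287.1,.173)]:
    r=ray(c,u,v);t=(z-c['origin'][2])/r[2];print(nm,c['origin']+t*r, 'depth pt',pt(c,u,v))
obs=[(a,295.5,197.6,(-.046,0,.26)),(b,341.6,219.9,(-.046,0,.26)),(a,261.3,208.5,None),(b,350.1,287.1,None),
 # plate corners, top z .01  (+x+y), (-x.. ) from scene zoom
 (a,210+72/4,180+455/3.75,(.05,-.135,.01)),(a,210+592/4,180+465/3.75,None if 0 else (.05-.1*0,.135,.01))]
def f(p):
    r=[]
    for c,u,v,P in obs:
        P=(-.088+p[3],-.106,.173) if P is None else P
        q=proj(c,stand(p,P));r+=[q[0]-u,q[1]-v]
    return r
for n in(4,6):
    O=obs;obs=O[:n]
    s=least_squares(f,[.6,0,0,.005]);print(s.x,np.round(s.fun,1));obs=O
print([np.round(stand(s.x,P),4) for P in[(-.046,0,.26),(-.088+s.x[3],-.106,.173)]])
E
```

```text
lev sc [ 0.52779699 -0.04580122  0.26      ] depth pt [ 0.53559064 -0.0433695   0.26603621]
lev si [ 0.531619   -0.04600578  0.26      ] depth pt [ 0.52713629 -0.05120773  0.26378585]
bolt sc [ 0.46826853 -0.14278832  0.173     ] depth pt [ 0.47551833 -0.13984615  0.17896971]
bolt si [ 0.47047215 -0.14240871  0.173     ] depth pt [ 0.46626796 -0.14708273  0.17766614]
[ 5.75285504e-01 -5.42904562e-02 -1.82265079e-01  1.54420201e-04] [-0.4  0.7 -0.6  0.2 -0.1  0.4 -0.2  0.2]
[ 0.55112544 -0.04571761  0.08277239 -0.00872996] [ 1.2 -7.  -8.8  4.8 -6.6 -2.3  3.1  5.4  5.2  4.7 -0.6 14. ]
[array([ 0.5053, -0.0495,  0.26  ]), array([ 0.4635, -0.1594,  0.173 ])]
```

Run:
```python
from h import *
from scipy.optimize import least_squares
a=dict(np.load('pics/scene0.npz'));b=dict(np.load('pics/side0.npz'))
obs=[(a,295.5,197.6,(-.046,0,.26)),(b,341.6,219.9,(-.046,0,.26)),(a,261.3,208.5,None),(b,350.1,287.1,None),
 (a,210+72/4,180+455/3.75,(.05,-.135,.01)),(a,210+592/4,180+465/3.75,(-.05,.135,.01)),(a,210+522/4,180+583/3.75,(.05,.135,.01)),
 (b,280+490/3.75,205+495/3.75,(.05,-.135,.01))]
def f(p):
    r=[]
    for c,u,v,P in obs:
        P=(-.088+p[3],-.106,.173) if P is None else P
        q=proj(c,stand(p,P));r+=[q[0]-u,q[1]-v]
    return r
s=least_squares(f,[.6,0,-.1,.005],loss='soft_l1');print(s.x,np.round(f(s.x),1))
print([np.round(stand(s.x,P),4) for P in[(-.046,0,.26),(-.088+s.x[3],-.106,.173),(-.038,-.106,.173)]])
np.save('p.npy',s.x)
# depth-based bystander heights: top of screwdriver etc. + predicted lip etc.
for c,n in((a,'sc'),(b,'si')):
    P=cloud(c);m=(P[...,2]>.1)&(P[...,0]>.4)&(P[...,0]<.75)&(abs(P[...,1]+.05)<.2);Q=P[m];print(n,len(Q),Q.min(0),Q.max(0))
```

```text
[ 5.74613482e-01 -5.46055010e-02 -1.81029919e-01  4.06946542e-04] [-0.5  0.4 -0.7  0.4 -0.3  0.3 -0.2  0.4 -1.5 -1.   0.  -0.3  0.4  2.3
 -0.5 -1.3]
[array([ 0.5294, -0.0463,  0.26  ]), array([ 0.4694, -0.1431,  0.173 ]), array([ 0.5181, -0.152 ,  0.173 ])]
sc 3295 [ 0.45550375 -0.17726451  0.10000196] [0.60719802 0.01916873 0.27237746]
si 3077 [ 0.45377591 -0.17802078  0.10004593] [0.60230239 0.01902984 0.2705147 ]
```

The fit is good to about 1 px: stand at (0.5746, -0.0546), yaw -0.181, lever knob at (0.529, -0.046), bolt nearly fully drawn back. I'll straddle the lever knob with the jaws opening along stand y, so I can push it both ways.

send_rows(
  fingers=[0.5,0.5,0.5,0.5,0.5,0.5,0.5,0.5,0.5,0.5],
  dp=[
    [20,-30,15],
    [40,-62,30],
    [60,-95,45],
    [80,-130,60],
    [98,-165,75],
    [116,-200,90],
    [134,-235,105],
    [152,-270,118],
    [170,-305,118],
    [188,-340,118],
  ],
  turn=[
    [0,0,0.012],
    [0,0,0.024],
    [0,0,0.036],
    [0,0,0.048],
    [0,0,0.06],
    [0,0,0.072],
    [0,0,0.084],
    [0,0,0.096],
    [0,0,0.11],
    [0,0,0.12],
  ],
)

```text
time_s: 0.98
position: [0.3732, 0.2549, 0.3409]
tcp_rot: [[0.002, -0.984, 0.178], [-0.001, 0.178, 0.984], [-1.0, -0.002, -0.0]]
force: [0.5, -0.3, 0.2]
opening: 0.508
```

```bash
cat > st.py <<'E'
from h import *
p=np.load('p.npy')
def st():
    s=bot.read_state();R=s['tcp_rot'];print(round(s['time_s'],2),np.round(s['position'],4),'F',np.round(s['force'],2),'op',round(s['opening'],3),'zdir',np.round(R[:,2],3),'x',np.round(R[:,0],3))
    c,q=np.cos(p[2]),np.sin(p[2]);d=s['position'][:2]-p[:2];print('in stand',np.round([c*d[0]+q*d[1],-q*d[0]+c*d[1]],4));return s
if __name__=='__main__':st()
E
python3 st.py
```

```text
0.98 [0.3732 0.2549 0.3409] F [ 0.49 -0.34  0.2 ] op 0.508 zdir [ 0.178  0.984 -0.   ] x [ 0.002 -0.001 -1.   ]
in stand [-0.2539  0.2682]
```

send_rows(
  fingers=[0.5,0.5,0.5,0.5,0.5,0.5,0.5,0.5,0.5,0.5],
  dp=[
    [17,-34,0],
    [34,-68,0],
    [52,-101,0],
    [70,-135,0],
    [88,-170,0],
    [105,-205,0],
    [122,-240,0],
    [138,-270,0],
    [156,-301,0],
    [156,-301,0],
  ],
  turn=[
    [0,0,0],
    [0,0,0],
    [0,0,0],
    [0,0,0],
    [0,0,0],
    [0,0,0],
    [0,0,0],
    [0,0,0],
    [0,0,0],
    [0,0,0],
  ],
)

```text
time_s: 1.82
position: [0.5325, -0.052, 0.3404]
tcp_rot: [[0.005, -0.983, 0.183], [-0.004, 0.183, 0.983], [-1.0, -0.006, -0.003]]
force: [0.8, 0.3, 0.7]
opening: 0.496
```

Run:
```python
from st import *
st()
for n in('scene','side','wrist'): cap(n,n+'1')
a=np.load('pics/scene1.npz');b=np.load('pics/side1.npz');w=np.load('pics/wrist1.npz')
f=lambda m:cv2.resize(m,(400,300),interpolation=cv2.INTER_CUBIC)
cv2.imwrite('pics/m1.png',np.vstack([np.hstack([f(a['img'][120:320,190:430]),f(b['img'][160:360,270:510])]),np.hstack([f(w['img']),f(w['img'])])]))
```

```text
1.82 [ 0.5325 -0.052   0.3404] F [0.84 0.26 0.65] op 0.496 zdir [ 0.183  0.983 -0.003] x [ 0.005 -0.004 -1.   ]
in stand [-0.0418 -0.005 ]
```

View pics/m1.png

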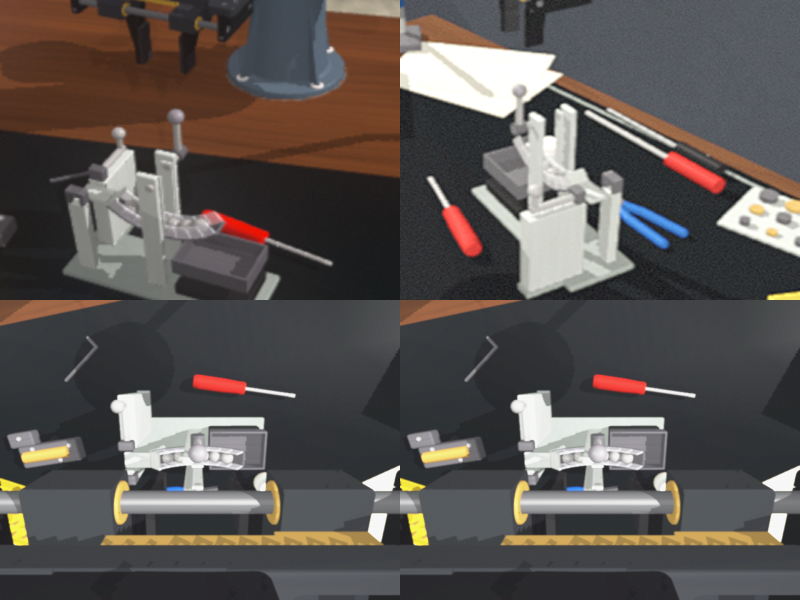

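send_rows(
  fingers=[0.5,0.5,0.5,0.5,0.5,0.5,0.5,0.5],
  dp=[
    [-3,5.5,0],
    [-3,5.5,0],
    [-3,5.5,-20],
    [-3,5.5,-50],
    [-3,5.5,-80],
    [-3,5.5,-100],
    [-3,5.5,-106],
    [-3,5.5,-106],
  ],
  turn=[
    [0,0,0],
    [0,0,0],
    [0,0,0],
    [0,0,0],
    [0,0,0],
    [0,0,0],
    [0,0,0],
    [0,0,0],
  ],
)

```text
time_s: 2.63
position: [0.5241, -0.0391, 0.233]
tcp_rot: [[-0.004, -0.984, 0.177], [0.001, 0.177, 0.984], [-1.0, 0.004, 0.001]]
force: [-0.1, 0.5, 0.6]
opening: 0.502
```

```bash
cat > look.py <<'E'
from st import *
import sys
def look(n):
    st()
    a=cap('scene',f'scene{n}');b=cap('side',f'side{n}');w=cap('wrist',f'wrist{n}')
    f=lambda m:cv2.resize(m,(400,300),interpolation=cv2.INTER_CUBIC)
    cv2.imwrite(f'pics/m{n}.png',np.vstack([np.hstack([f(a['img'][170:320,220:420]),f(b['img'][190:340,280:480])]),np.hstack([f(w['img']),f(w['img'][60:240,200:440])])]))
    return a,b,w
if __name__=='__main__':look(sys.argv[1])
E
python3 look.py 2
```

```text
2.63 [ 0.5241 -0.0391  0.233 ] F [-0.07  0.52  0.6 ] op 0.502 zdir [0.177 0.984 0.001] x [-0.004  0.001 -1.   ]
in stand [-0.0525  0.0062]
```

View pics/m2.png

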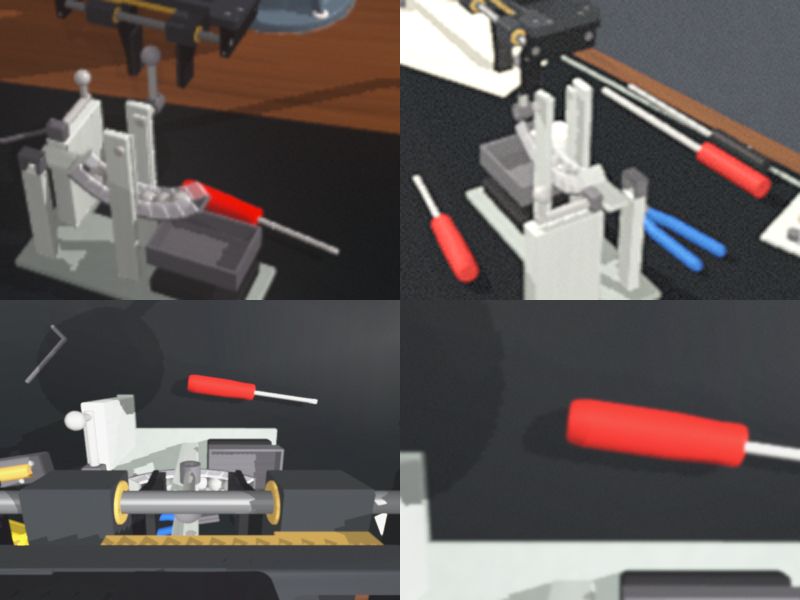

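The jaws straddle the knob. I'll centre them in x and push to about 0.2 rad, which is below the first drop.

send_rows(
  fingers=[0.5,0.5,0.5,0.5,0.5,0.5,0.5,0.5,0.5,0.5],
  dp=[
    [3,1,0],
    [6,3,0],
    [6.5,5,0],
    [7,7,0],
    [7.5,9,0],
    [8,11,0],
    [8.5,13,0],
    [9,15,0],
    [9,16.5,0],
    [9,16.5,0],
  ],
  turn=[
    [0,0,0],
    [0,0,0],
    [0,0,0],
    [0,0,0],
    [0,0,0],
    [0,0,0],
    [0,0,0],
    [0,0,0],
    [0,0,0],
    [0,0,0],
  ],
)

```text
time_s: 3.62
position: [0.5359, -0.0235, 0.2359]
tcp_rot: [[0.004, -0.984, 0.178], [-0.001, 0.178, 0.984], [-1.0, -0.004, 0.0]]
force: [1.1, -2.2, 1.1]
opening: 0.499
```

```bash
python3 look.py 3
```

```text
3.62 [ 0.5359 -0.0235  0.2359] F [ 1.14 -2.23  1.13] op 0.499 zdir [0.178 0.984 0.   ] x [ 0.004 -0.001 -1.   ]
in stand [-0.0437  0.0236]
```

View pics/m3.png

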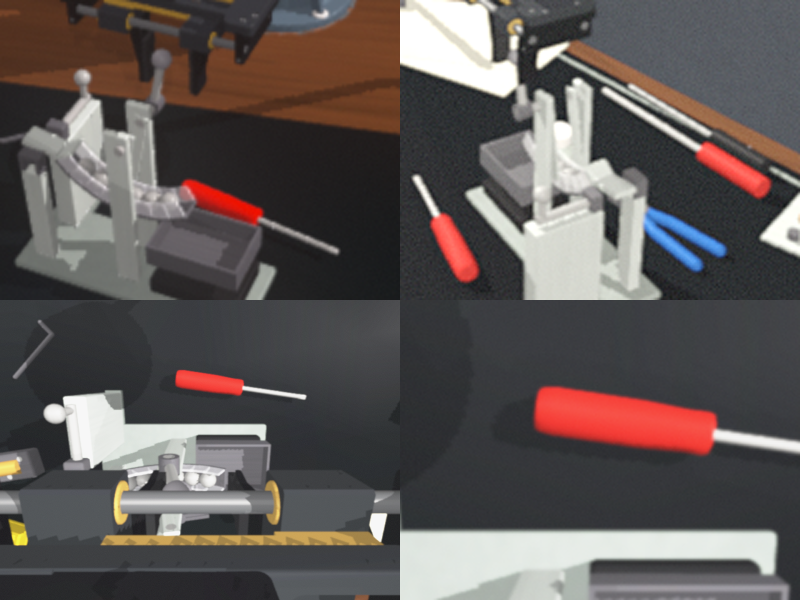

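```bash
cat > chk.py <<'E'
from st import *
import sys
def sub(im,ref,box,up=8,r=8):
    x0,y0,x1,y1=box
    A=cv2.resize(ref[y0:y1,x0:x1],None,fx=up,fy=up,interpolation=cv2.INTER_CUBIC)
    B=cv2.resize(im[y0-r:y1+r,x0-r:x1+r],None,fx=up,fy=up,interpolation=cv2.INTER_CUBIC)
    m=cv2.matchTemplate(B,A,cv2.TM_CCOEFF_NORMED);_,v,_,l=cv2.minMaxLoc(m)
    return round(l[0]/up-r,2),round(l[1]/up-r,2),round(v,3)
ref=np.load('pics/scene0.npz')['img'];refs=np.load('pics/side0.npz')['img']
PB=(300,288,346,310)
def chk(n):
    s=st();a=cap('scene',f'scene{n}');b=cap('side',f'side{n}');w=cap('wrist',f'wrist{n}')
    print('pan scene',sub(a['img'],ref,PB))
    t=bot.read_state()['force'];print('F',np.round(t,2))
    f=lambda m,s:cv2.resize(m,s,interpolation=cv2.INTER_CUBIC)
    z=f(a['img'][215:315,235:368],(798,600))
    cv2.imwrite(f'pics/k{n}.png',z)
if __name__=='__main__':chk(sys.argv[1])
E
python3 chk.py 3b
```

```text
3.77 [ 0.5356 -0.0235  0.2357] F [ 0.42 -1.6   0.55] op 0.503 zdir [0.178 0.984 0.001] x [ 0.003  0.    -1.   ]
in stand [-0.0439  0.0236]
pan scene (0.0, 0.0, 0.999)
F [-0.13 -1.73  0.44]
```

View pics/k3b.png

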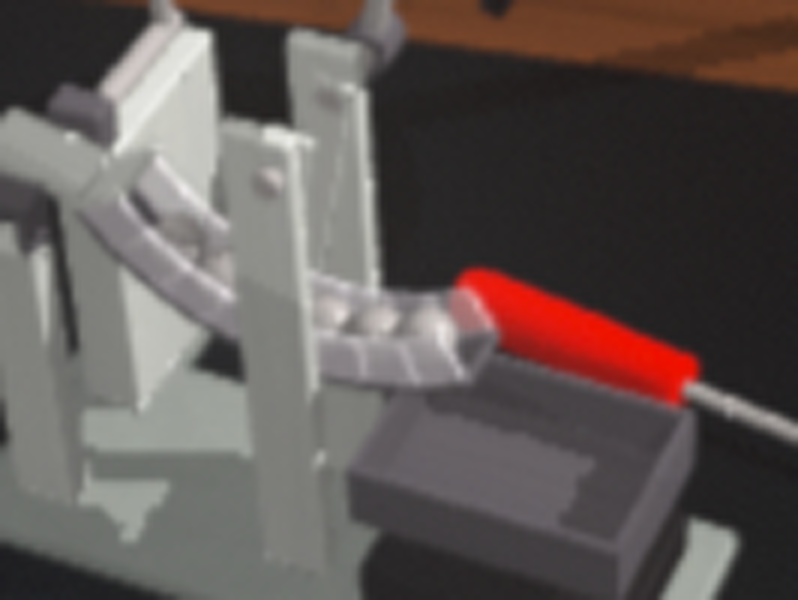

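The scene view shows three balls right of the upright, the first near the lip at (430,322) in the zoom. The pan hasn't moved. I'll tip on slowly.

send_rows(
  fingers=[0.5,0.5,0.5,0.5,0.5,0.5,0.5,0.5],
  dp=[
    [0,0.6,0],
    [0,1.2,0],
    [0,1.8,0],
    [0,2.4,0],
    [0,3,0],
    [0,3.5,0],
    [0,3.5,0],
    [0,3.5,0],
  ],
  turn=[
    [0,0,0],
    [0,0,0],
    [0,0,0],
    [0,0,0],
    [0,0,0],
    [0,0,0],
    [0,0,0],
    [0,0,0],
  ],
)

```text
time_s: 4.58
position: [0.5357, -0.0203, 0.2356]
tcp_rot: [[0.003, -0.984, 0.178], [-0.001, 0.178, 0.984], [-1.0, -0.003, 0.0]]
force: [1.7, -4.2, -0.9]
opening: 0.506
```

```bash
python3 chk.py 4
```

```text
4.58 [ 0.5357 -0.0203  0.2356] F [ 1.7  -4.24 -0.86] op 0.506 zdir [0.178 0.984 0.   ] x [ 0.003 -0.001 -1.   ]
in stand [-0.0445  0.0267]
pan scene (0.0, 0.0, 0.999)
F [ 1.2  -4.12 -1.97]
```

View pics/k4.png

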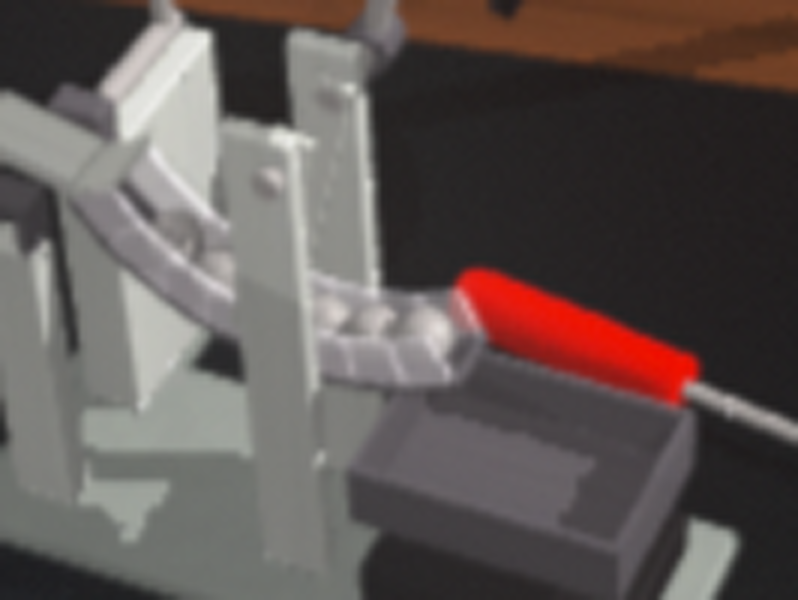

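send_rows(
  fingers=[0.5,0.5,0.5,0.5,0.5,0.5,0.5,0.5,0.5,0.5],
  dp=[
    [0,0.5,0],
    [0,1,0],
    [0,1.4,0],
    [0,1.4,0],
    [0,1.4,0],
    [0,1.8,0],
    [0,2.2,0],
    [0,2.5,0],
    [0,2.5,0],
    [0,2.5,0],
  ],
  turn=[
    [0,0,0],
    [0,0,0],
    [0,0,0],
    [0,0,0],
    [0,0,0],
    [0,0,0],
    [0,0,0],
    [0,0,0],
    [0,0,0],
    [0,0,0],
  ],
)

```text
time_s: 5.57
position: [0.5355, -0.0178, 0.2357]
tcp_rot: [[0.003, -0.984, 0.178], [-0.0, 0.178, 0.984], [-1.0, -0.003, 0.0]]
force: [1.6, -5.2, -0.5]
opening: 0.502
```

```bash
python3 chk.py 5
```

```text
5.57 [ 0.5355 -0.0178  0.2357] F [ 1.6  -5.22 -0.48] op 0.502 zdir [0.178 0.984 0.   ] x [ 0.003 -0.    -1.   ]
in stand [-0.0451  0.0292]
pan scene (0.0, 0.0, 0.999)
F [ 0.46 -4.06 -0.28]
```

View pics/k5.png

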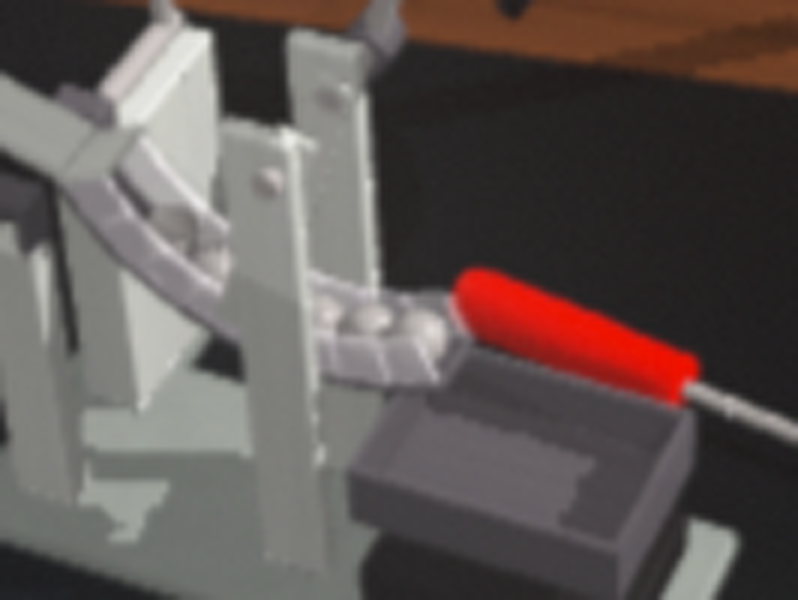

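The first ball is at the lip at (425,328) and hasn't dropped. From here I'll use single 1.2 mm steps.

send_rows(
  fingers=[0.5,0.5,0.5,0.5,0.5,0.5,0.5,0.5],
  dp=[
    [0.1,0.4,0],
    [0.1,0.8,0],
    [0.2,1.2,0],
    [0.2,1.2,0],
    [0.2,1.2,0],
    [0.2,1.2,0],
    [0.2,1.2,0],
    [0.2,1.2,0],
  ],
  turn=[
    [0,0,0],
    [0,0,0],
    [0,0,0],
    [0,0,0],
    [0,0,0],
    [0,0,0],
    [0,0,0],
    [0,0,0],
  ],
)

```text
time_s: 6.38
position: [0.5356, -0.0166, 0.2356]
tcp_rot: [[0.003, -0.984, 0.178], [-0.0, 0.178, 0.984], [-1.0, -0.003, 0.0]]
force: [0.2, -4.7, -0.8]
opening: 0.497
```

```bash
python3 chk.py 6
```

```text
6.38 [ 0.5356 -0.0166  0.2356] F [ 0.24 -4.65 -0.83] op 0.497 zdir [0.178 0.984 0.   ] x [ 0.003 -0.    -1.   ]
in stand [-0.0452  0.0304]
pan scene (0.0, 0.0, 0.999)
F [ 0.74 -4.96 -1.22]
```

View pics/k6.png

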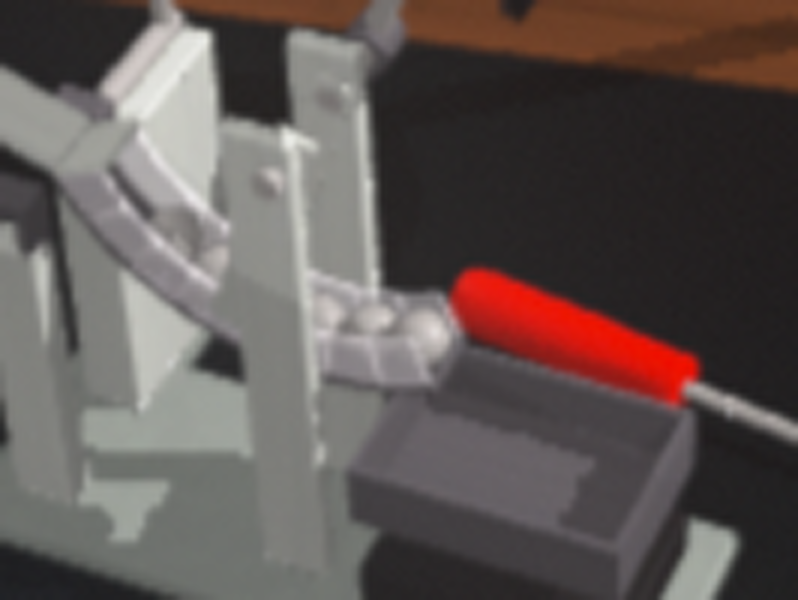

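send_rows(
  fingers=[0.5,0.5,0.5,0.5,0.5,0.5,0.5,0.5],
  dp=[
    [0.1,0.4,0],
    [0.1,0.8,0],
    [0.2,1.2,0],
    [0.2,1.2,0],
    [0.2,1.2,0],
    [0.2,1.2,0],
    [0.2,1.2,0],
    [0.2,1.2,0],
  ],
  turn=[
    [0,0,0],
    [0,0,0],
    [0,0,0],
    [0,0,0],
    [0,0,0],
    [0,0,0],
    [0,0,0],
    [0,0,0],
  ],
)

```text
time_s: 7.2
position: [0.5357, -0.0153, 0.2356]
tcp_rot: [[0.002, -0.984, 0.178], [-0.0, 0.178, 0.984], [-1.0, -0.002, 0.0]]
force: [0.8, -4.5, -1.1]
opening: 0.502
```

```bash
python3 chk.py 7
```

```text
7.2 [ 0.5357 -0.0153  0.2356] F [ 0.76 -4.5  -1.13] op 0.502 zdir [0.178 0.984 0.   ] x [ 0.002 -0.    -1.   ]
in stand [-0.0454  0.0316]
pan scene (0.0, 0.0, 0.999)
F [ 0.29 -5.11 -1.72]
```

View pics/k7.png

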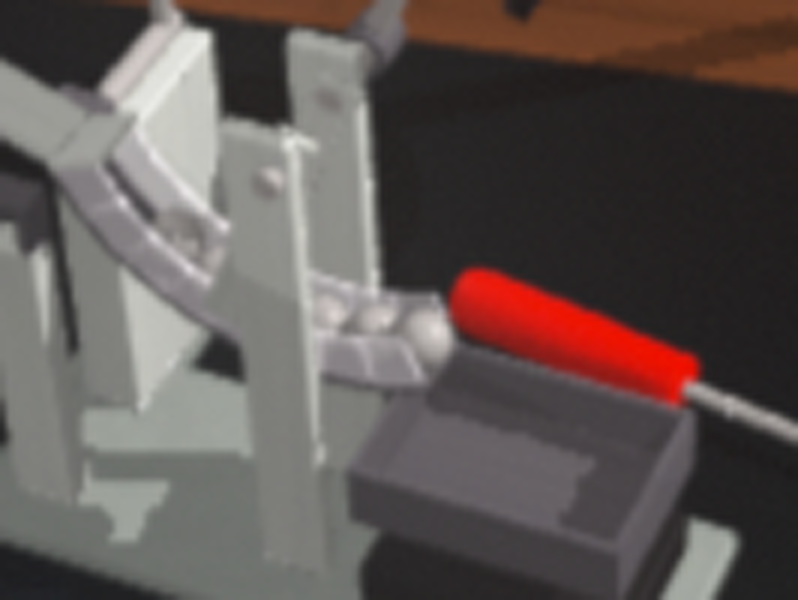

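The first ball now overhangs the lip. Next step.

send_rows(
  fingers=[0.5,0.5,0.5,0.5,0.5,0.5,0.5,0.5,0.5,0.5],
  dp=[
    [0.1,0.4,0],
    [0.1,0.8,0],
    [0.2,1.2,0],
    [0.2,1.2,0],
    [0.2,1.2,0],
    [0.2,1.2,0],
    [0.2,1.2,0],
    [0.2,1.2,0],
    [0.2,1.2,0],
    [0.2,1.2,0],
  ],
  turn=[
    [0,0,0],
    [0,0,0],
    [0,0,0],
    [0,0,0],
    [0,0,0],
    [0,0,0],
    [0,0,0],
    [0,0,0],
    [0,0,0],
    [0,0,0],
  ],
)

```text
time_s: 8.18
position: [0.5358, -0.0141, 0.2355]
tcp_rot: [[0.002, -0.984, 0.178], [-0.0, 0.178, 0.984], [-1.0, -0.002, 0.0]]
force: [0.9, -3.9, -1.3]
opening: 0.501
```

```bash
python3 chk.py 8
```

```text
8.18 [ 0.5358 -0.0141  0.2355] F [ 0.94 -3.87 -1.29] op 0.501 zdir [0.178 0.984 0.   ] x [ 0.002 -0.    -1.   ]
in stand [-0.0455  0.0329]
pan scene (0.0, 1.0, 0.808)
F [-0.34 -4.07 -1.06]
```

View pics/k8.png

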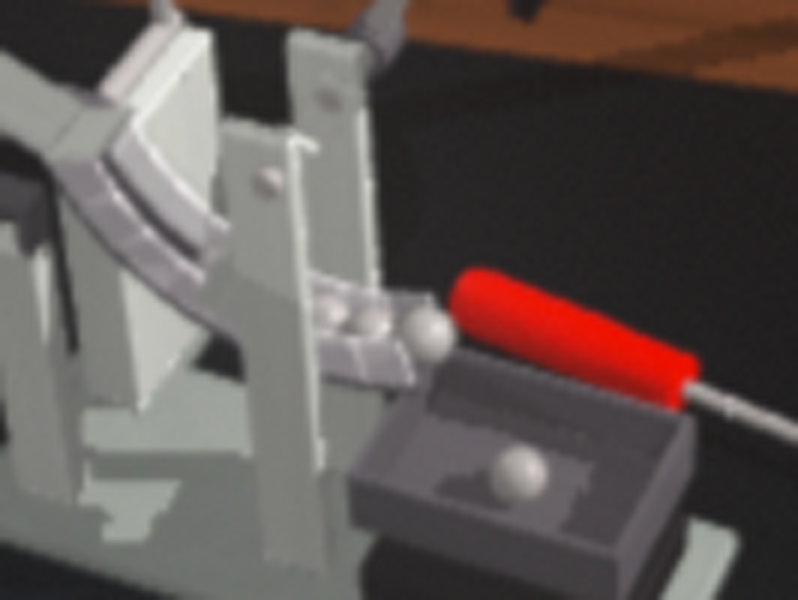

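One ball is in the pan at (520,473), and the pan has sunk 1 px. The second ball is already at the lip, so I'll let it settle and use smaller steps.

send_rows(
  fingers=[0.5,0.5,0.5,0.5,0.5,0.5],
  dp=[
    [0,0,0],
    [0,0,0],
    [0,0,0],
    [0,0,0],
    [0,0,0],
    [0,0,0],
  ],
  turn=[
    [0,0,0],
    [0,0,0],
    [0,0,0],
    [0,0,0],
    [0,0,0],
    [0,0,0],
  ],
)

```text
time_s: 8.83
position: [0.5358, -0.0141, 0.2355]
tcp_rot: [[0.002, -0.984, 0.178], [-0.0, 0.178, 0.984], [-1.0, -0.002, 0.0]]
force: [0.3, -4.0, -0.6]
opening: 0.5
```

```bash
python3 chk.py 9
```

```text
8.83 [ 0.5358 -0.0141  0.2355] F [ 0.28 -3.96 -0.64] op 0.5 zdir [0.178 0.984 0.   ] x [ 0.002 -0.    -1.   ]
in stand [-0.0455  0.0329]
pan scene (0.0, 1.0, 0.808)
F [-0.6  -3.97 -1.36]
```

View pics/k9.png

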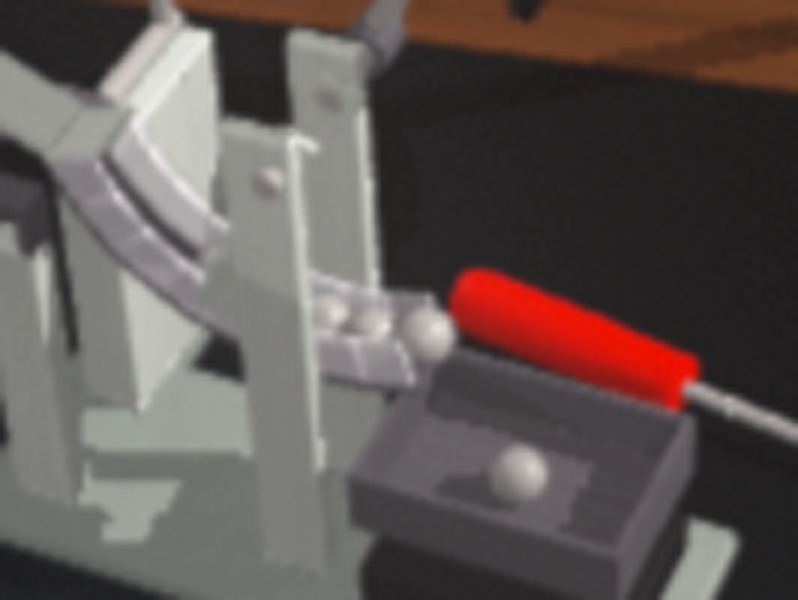

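send_rows(
  fingers=[0.5,0.5,0.5,0.5,0.5,0.5,0.5,0.5],
  dp=[
    [0.1,0.3,0],
    [0.1,0.6,0],
    [0.1,0.8,0],
    [0.1,0.8,0],
    [0.1,0.8,0],
    [0.1,0.8,0],
    [0.1,0.8,0],
    [0.1,0.8,0],
  ],
  turn=[
    [0,0,0],
    [0,0,0],
    [0,0,0],
    [0,0,0],
    [0,0,0],
    [0,0,0],
    [0,0,0],
    [0,0,0],
  ],
)

```text
time_s: 9.65
position: [0.5359, -0.0133, 0.2355]
tcp_rot: [[0.002, -0.984, 0.178], [-0.0, 0.178, 0.984], [-1.0, -0.002, 0.0]]
force: [0.2, -4.3, -1.2]
opening: 0.5
```

```bash
python3 chk.py 10
```

```text
9.65 [ 0.5359 -0.0133  0.2355] F [ 0.16 -4.35 -1.2 ] op 0.5 zdir [0.178 0.984 0.   ] x [ 0.002 -0.    -1.   ]
in stand [-0.0455  0.0337]
pan scene (0.0, 1.0, 0.807)
F [-0.16 -4.24 -1.46]
```

View pics/k10.png

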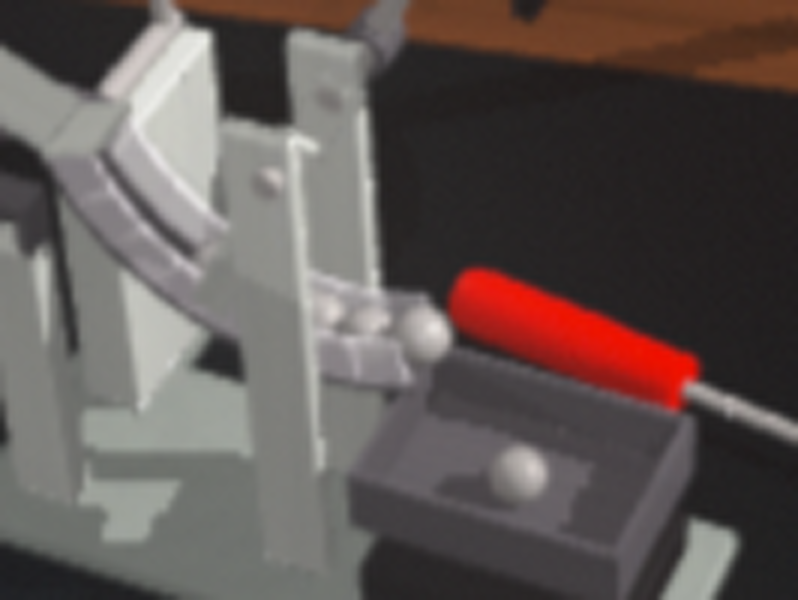

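send_rows(
  fingers=[0.5,0.5,0.5,0.5,0.5,0.5,0.5,0.5],
  dp=[
    [0.1,0.4,0],
    [0.1,0.8,0],
    [0.2,1.2,0],
    [0.2,1.2,0],
    [0.2,1.2,0],
    [0.2,1.2,0],
    [0.2,1.2,0],
    [0.2,1.2,0],
  ],
  turn=[
    [0,0,0],
    [0,0,0],
    [0,0,0],
    [0,0,0],
    [0,0,0],
    [0,0,0],
    [0,0,0],
    [0,0,0],
  ],
)

```text
time_s: 10.47
position: [0.5361, -0.0119, 0.2356]
tcp_rot: [[0.002, -0.984, 0.178], [0.0, 0.178, 0.984], [-1.0, -0.002, 0.001]]
force: [0.5, -4.2, -0.0]
opening: 0.494
```

```bash
python3 chk.py 11
```

```text
10.47 [ 0.5361 -0.0119  0.2356] F [ 0.48 -4.24 -0.04] op 0.494 zdir [0.178 0.984 0.001] x [ 0.002  0.    -1.   ]
in stand [-0.0456  0.035 ]
pan scene (1.0, 2.38, 0.635)
F [-0.87 -3.65 -0.49]
```

View pics/k11.png

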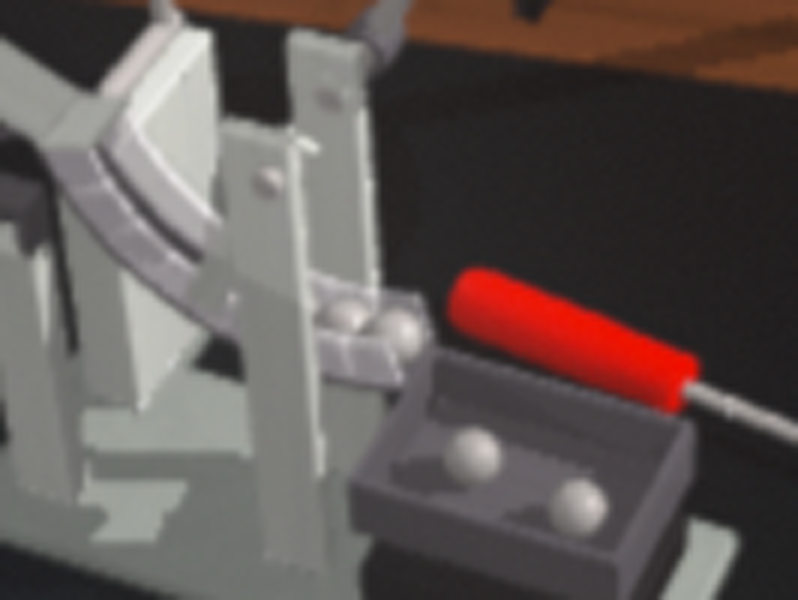

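Two balls are in the pan and the third is near the lip at (400,332). I'll go on with steps of 1 mm or less.

send_rows(
  fingers=[0.5,0.5,0.5,0.5,0.5,0.5,0.5,0.5],
  dp=[
    [0,0.2,0],
    [0,0.4,0],
    [0.1,0.6,0],
    [0.1,0.8,0],
    [0.1,0.8,0],
    [0.1,0.8,0],
    [0.1,0.8,0],
    [0.1,0.8,0],
  ],
  turn=[
    [0,0,0],
    [0,0,0],
    [0,0,0],
    [0,0,0],
    [0,0,0],
    [0,0,0],
    [0,0,0],
    [0,0,0],
  ],
)

```text
time_s: 11.28
position: [0.5361, -0.0112, 0.2355]
tcp_rot: [[0.002, -0.984, 0.178], [0.0, 0.178, 0.984], [-1.0, -0.002, 0.0]]
force: [0.1, -4.6, -1.4]
opening: 0.505
```

```bash
python3 chk.py 12
```

```text
11.28 [ 0.5361 -0.0112  0.2355] F [ 0.08 -4.63 -1.42] op 0.505 zdir [0.178 0.984 0.   ] x [ 0.002  0.    -1.   ]
in stand [-0.0457  0.0358]
pan scene (1.0, 2.38, 0.632)
F [-1.43 -4.28 -1.1 ]
```

View pics/k12.png

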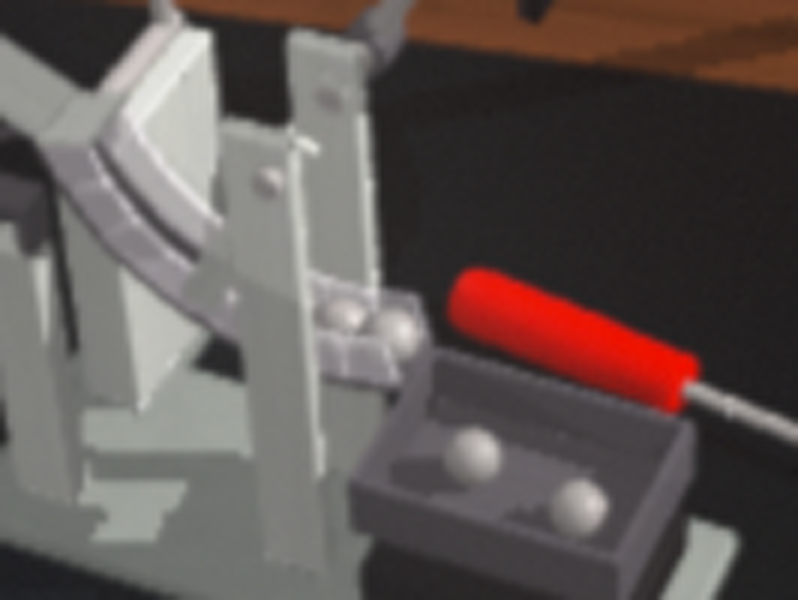

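send_rows(
  fingers=[0.5,0.5,0.5,0.5,0.5,0.5,0.5,0.5],
  dp=[
    [0,0.3,0],
    [0.1,0.6,0],
    [0.2,0.9,0],
    [0.2,1.2,0],
    [0.2,1.2,0],
    [0.2,1.2,0],
    [0.2,1.2,0],
    [0.2,1.2,0],
  ],
  turn=[
    [0,0,0],
    [0,0,0],
    [0,0,0],
    [0,0,0],
    [0,0,0],
    [0,0,0],
    [0,0,0],
    [0,0,0],
  ],
)

```text
time_s: 12.1
position: [0.5363, -0.0099, 0.2355]
tcp_rot: [[0.002, -0.984, 0.178], [0.0, 0.178, 0.984], [-1.0, -0.002, 0.001]]
force: [-0.3, -3.7, -0.7]
opening: 0.503
```

```bash
python3 chk.py 13
```

```text
12.1 [ 0.5363 -0.0099  0.2355] F [-0.33 -3.67 -0.66] op 0.503 zdir [0.178 0.984 0.001] x [ 0.002  0.    -1.   ]
in stand [-0.0457  0.0371]
pan scene (1.0, 2.38, 0.632)
F [-1.14 -4.61 -0.2 ]
```

View pics/k13.png

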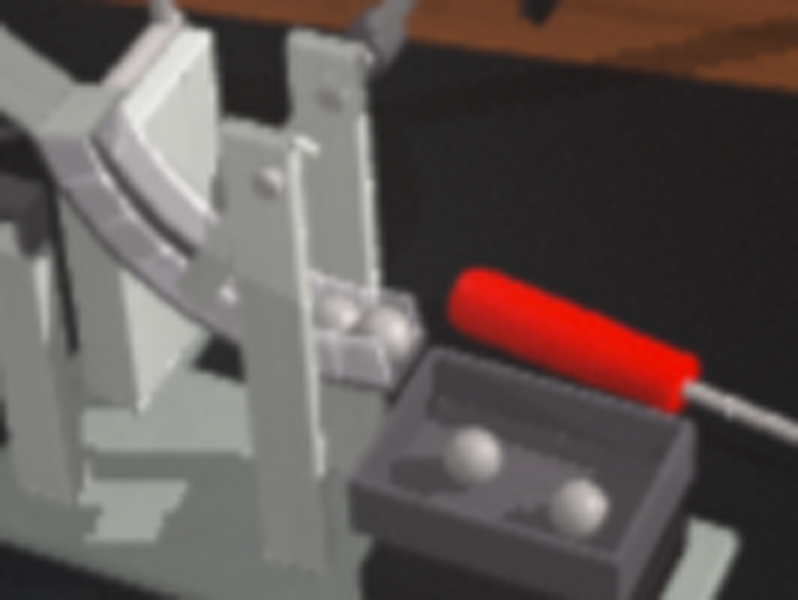

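send_rows(
  fingers=[0.5,0.5,0.5,0.5,0.5,0.5,0.5,0.5],
  dp=[
    [0,0.3,0],
    [0.1,0.6,0],
    [0.2,0.9,0],
    [0.2,1.2,0],
    [0.2,1.2,0],
    [0.2,1.2,0],
    [0.2,1.2,0],
    [0.2,1.2,0],
  ],
  turn=[
    [0,0,0],
    [0,0,0],
    [0,0,0],
    [0,0,0],
    [0,0,0],
    [0,0,0],
    [0,0,0],
    [0,0,0],
  ],
)

```text
time_s: 12.92
position: [0.5365, -0.0087, 0.2356]
tcp_rot: [[0.002, -0.984, 0.178], [0.0, 0.178, 0.984], [-1.0, -0.002, 0.001]]
force: [-0.5, -3.9, -0.7]
opening: 0.499
```

```bash
python3 chk.py 14
```

```text
12.92 [ 0.5365 -0.0087  0.2356] F [-0.48 -3.87 -0.66] op 0.499 zdir [0.178 0.984 0.001] x [ 0.002  0.    -1.   ]
in stand [-0.0457  0.0383]
pan scene (1.0, 2.38, 0.631)
F [-1.59 -3.86 -0.34]
```

View pics/k14.png

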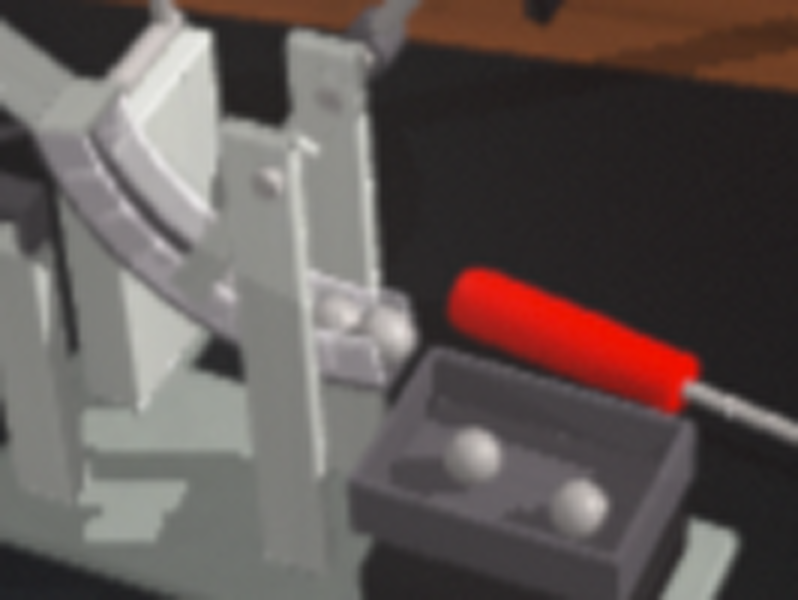

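send_rows(
  fingers=[0.5,0.5,0.5,0.5,0.5,0.5,0.5,0.5],
  dp=[
    [0,0.2,0],
    [0,0.4,0],
    [0.1,0.6,0],
    [0.1,0.8,0],
    [0.1,0.8,0],
    [0.1,0.8,0],
    [0.1,0.8,0],
    [0.1,0.8,0],
  ],
  turn=[
    [0,0,0],
    [0,0,0],
    [0,0,0],
    [0,0,0],
    [0,0,0],
    [0,0,0],
    [0,0,0],
    [0,0,0],
  ],
)

```text
time_s: 13.73
position: [0.5367, -0.0078, 0.2356]
tcp_rot: [[0.002, -0.984, 0.178], [0.0, 0.178, 0.984], [-1.0, -0.002, 0.001]]
force: [-0.3, -3.8, -1.0]
opening: 0.5
```

```bash
python3 chk.py 15
```

```text
13.73 [ 0.5367 -0.0078  0.2356] F [-0.28 -3.77 -0.99] op 0.5 zdir [0.178 0.984 0.001] x [ 0.002  0.    -1.   ]
in stand [-0.0458  0.0392]
pan scene (0.75, 3.25, 0.653)
F [-1.16 -3.94 -1.11]
```

View pics/k15.png

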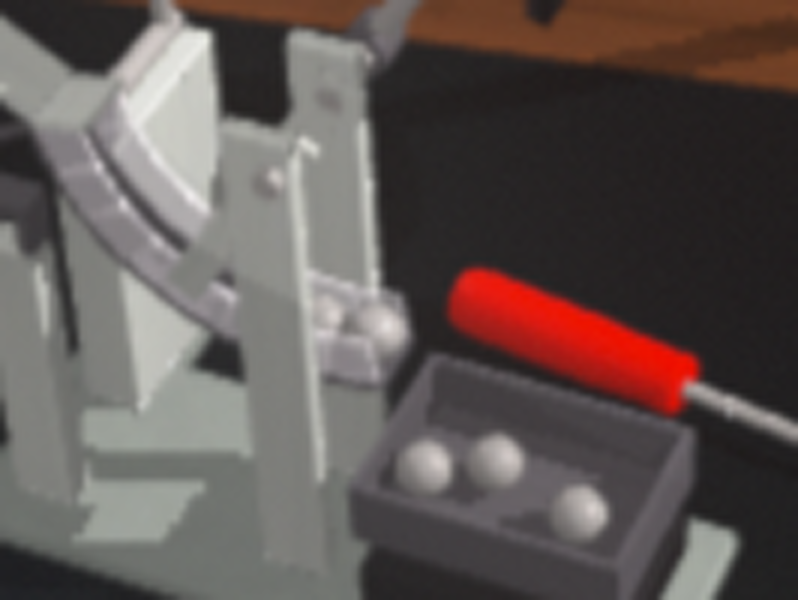

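Three balls are in the pan, and the fourth is still in the cup at (378,328). Now I'll bring the lever back, first crossing the free gap.

send_rows(
  fingers=[0.5,0.5,0.5,0.5,0.5,0.5,0.5,0.5,0.5],
  dp=[
    [-0.5,-3,0],
    [-1.1,-6,0],
    [-1.7,-9,0],
    [-2.2,-12,0],
    [-2.7,-15,0],
    [-3.3,-18,0],
    [-3.8,-20.5,0],
    [-4.2,-22.5,0],
    [-4.5,-24.5,0],
  ],
  turn=[
    [0,0,0],
    [0,0,0],
    [0,0,0],
    [0,0,0],
    [0,0,0],
    [0,0,0],
    [0,0,0],
    [0,0,0],
    [0,0,0],
  ],
)

```text
time_s: 14.63
position: [0.5323, -0.0321, 0.2358]
tcp_rot: [[0.003, -0.984, 0.179], [0.001, 0.179, 0.984], [-1.0, -0.002, 0.002]]
force: [1.2, 1.3, 2.2]
opening: 0.499
```

send_rows(
  fingers=[0.5,0.5,0.5,0.5,0.5,0.5,0.5,0.5,0.5,0.5],
  dp=[
    [-0.2,-1.3,0],
    [-0.5,-2.6,0],
    [-0.7,-3.9,0],
    [-1,-5.2,0],
    [-1.2,-6.5,0],
    [-1.4,-7.8,0],
    [-1.6,-9.1,0],
    [-1.9,-10.4,0],
    [-2.1,-11.7,0],
    [-2.4,-13,0],
  ],
  turn=[
    [0,0,0],
    [0,0,0],
    [0,0,0],
    [0,0,0],
    [0,0,0],
    [0,0,0],
    [0,0,0],
    [0,0,0],
    [0,0,0],
    [0,0,0],
  ],
)

```text
time_s: 15.47
position: [0.5298, -0.0452, 0.2358]
tcp_rot: [[0.003, -0.984, 0.179], [0.001, 0.179, 0.984], [-1.0, -0.002, 0.002]]
force: [0.8, 1.1, 0.5]
opening: 0.501
```

```bash
python3 chk.py 16
```

```text
15.47 [ 0.5298 -0.0452  0.2358] F [0.82 1.1  0.52] op 0.501 zdir [0.179 0.984 0.002] x [ 0.003  0.001 -1.   ]
in stand [-0.0457  0.0012]
pan scene (0.88, 3.0, 0.608)
F [0.86 0.15 1.07]
```

View pics/k16.png

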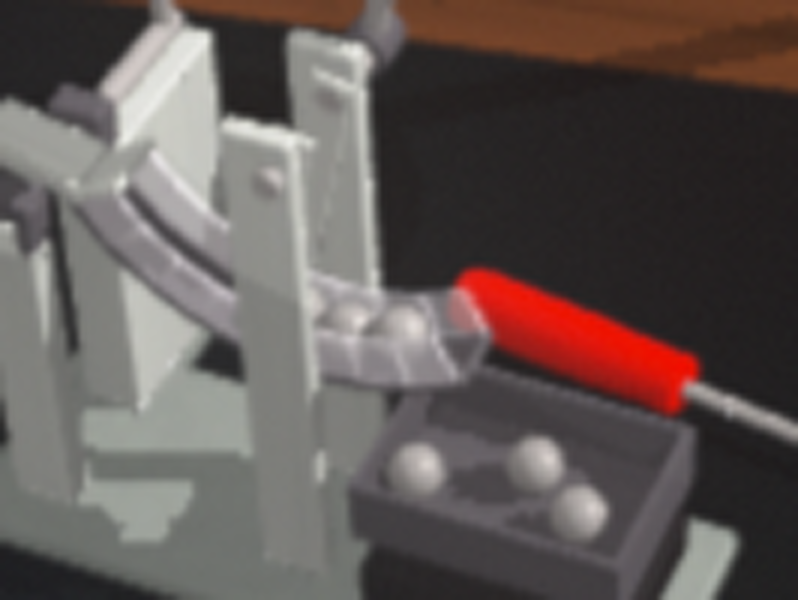

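The three remaining balls are back from the lip and three are in the pan. I'll keep pushing back.

send_rows(
  fingers=[0.5,0.5,0.5,0.5,0.5,0.5,0.5,0.5,0.5,0.5],
  dp=[
    [-0.2,-1.2,0],
    [-0.4,-2.4,0],
    [-0.7,-3.6,0],
    [-0.9,-4.8,0],
    [-1.1,-6,0],
    [-1.3,-7.2,0],
    [-1.5,-8.4,0],
    [-1.8,-9.6,0],
    [-2,-10.8,0],
    [-2,-11,0],
  ],
  turn=[
    [0,0,0],
    [0,0,0],
    [0,0,0],
    [0,0,0],
    [0,0,0],
    [0,0,0],
    [0,0,0],
    [0,0,0],
    [0,0,0],
    [0,0,0],
  ],
)

```text
time_s: 16.45
position: [0.5277, -0.0567, 0.2357]
tcp_rot: [[0.002, -0.984, 0.179], [0.001, 0.179, 0.984], [-1.0, -0.002, 0.001]]
force: [-0.1, -0.2, 1.2]
opening: 0.502
```

send_rows(
  fingers=[0.5,0.5,0.5,0.5,0.5],
  dp=[
    [-0.1,-0.5,0],
    [-0.2,-1,0],
    [-0.2,-1.5,0],
    [-0.3,-1.5,0],
    [-0.3,-1.5,0],
  ],
  turn=[
    [0,0,0],
    [0,0,0],
    [0,0,0],
    [0,0,0],
    [0,0,0],
  ],
)

```text
time_s: 16.87
position: [0.5274, -0.0583, 0.2357]
tcp_rot: [[0.002, -0.984, 0.179], [0.001, 0.179, 0.984], [-1.0, -0.002, 0.001]]
force: [0.3, 1.4, 1.1]
opening: 0.5
```

```bash
python3 chk.py 17
```

```text
16.87 [ 0.5274 -0.0583  0.2357] F [0.34 1.44 1.06] op 0.5 zdir [0.179 0.984 0.001] x [ 0.002  0.001 -1.   ]
in stand [-0.0458 -0.0121]
pan scene (0.88, 3.0, 0.607)
F [0.82 1.2  1.22]
```

View pics/k17.png

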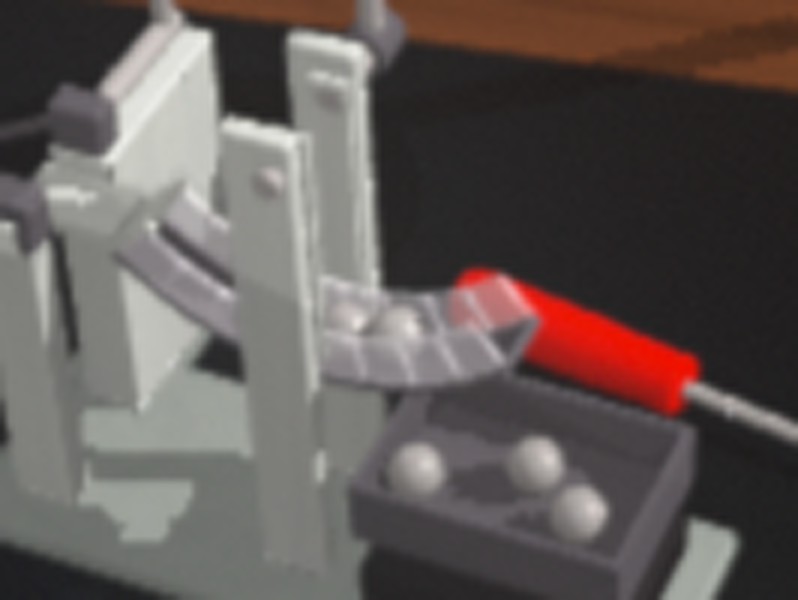

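send_rows(
  fingers=[0.5,0.5,0.5,0.5,0.5,0.5],
  dp=[
    [-0.1,-0.5,0],
    [-0.2,-1,0],
    [-0.3,-1.5,0],
    [-0.4,-2,0],
    [-0.4,-2,0],
    [-0.4,-2,0],
  ],
  turn=[
    [0,0,0],
    [0,0,0],
    [0,0,0],
    [0,0,0],
    [0,0,0],
    [0,0,0],
  ],
)

```text
time_s: 17.52
position: [0.5273, -0.0588, 0.2357]
tcp_rot: [[0.003, -0.984, 0.179], [0.004, 0.179, 0.984], [-1.0, -0.002, 0.004]]
force: [1.7, 6.2, 0.6]
opening: 0.502
```

```bash
python3 chk.py 18
python3 - <<'E'
from chk import *
a=np.load('pics/scene18.npz')['img'];b=np.load('pics/scene17.npz')['img'];L=(312,258,330,282)
T=(238,228,262,256)
for im in(b,a):print('lip',sub(im,ref,L),'tongue',sub(im,ref,T))
E
```

```text
17.52 [ 0.5273 -0.0588  0.2357] F [1.68 6.21 0.63] op 0.502 zdir [0.179 0.984 0.004] x [ 0.003  0.004 -1.   ]
in stand [-0.0458 -0.0127]
pan scene (0.88, 3.0, 0.607)
F [1.84 6.9  0.58]
lip (-0.12, 0.0, 0.967) tongue (0.0, -0.12, 0.998)
lip (0.0, 0.0, 0.968) tongue (0.0, 0.0, 0.999)
```

The cup is at its stop: motion is blocked at 6–7 N, and the tongue and lip match the starting picture. I'll centre the jaws and lift clear.

send_rows(
  fingers=[0.5,0.5,0.5,0.5,0.5,0.5,0.5,0.5,0.5,0.5],
  dp=[
    [0.7,4,0],
    [1.5,8,0],
    [2,11.5,0],
    [2,12,0],
    [2,12,5],
    [2,12,30],
    [2,12,60],
    [2,12,90],
    [2,12,110],
    [2,12,110],
  ],
  turn=[
    [0,0,0],
    [0,0,0],
    [0,0,0],
    [0,0,0],
    [0,0,0],
    [0,0,0],
    [0,0,0],
    [0,0,0],
    [0,0,0],
    [0,0,0],
  ],
)

```text
time_s: 18.5
position: [0.532, -0.0479, 0.3512]
tcp_rot: [[0.014, -0.984, 0.179], [-0.0, 0.179, 0.984], [-1.0, -0.013, 0.002]]
force: [0.6, -1.2, 1.1]
opening: 0.498
```

```bash
python3 chk.py 19
python3 - <<'E'
from chk import *
a=np.load('pics/scene19.npz')['img']
print('lip',sub(a,ref,(312,258,330,282)),'tongue',sub(a,ref,(238,228,262,256)))
s=bot.read_state();print(s['joint_positions']);
i=cv2.resize(np.load('pics/wrist19.npz')['img'],None,fx=1.2,fy=1.2);cv2.imwrite('pics/w19.png',i)
for P in [(-.12,-.106,0),(-.046,0,.26)]:print(stand(p,P))
E
```

```text
18.5 [ 0.532  -0.0479  0.3512] F [ 0.64 -1.17  1.05] op 0.498 zdir [0.179 0.984 0.002] x [ 0.014 -0.    -1.   ]
in stand [-0.0432 -0.0011]
pan scene (0.88, 3.0, 0.607)
F [-0.02 -0.46 -1.16]
lip (0.0, 0.0, 0.969) tongue (0.0, 0.0, 1.0)
[-17.26644911  15.53114294  85.98865317   0.2267629   78.42257249
 -96.97958127]
[ 0.4374899 -0.1372682  0.       ]
[ 0.52936518 -0.04632353  0.26      ]
```

View pics/w19.png

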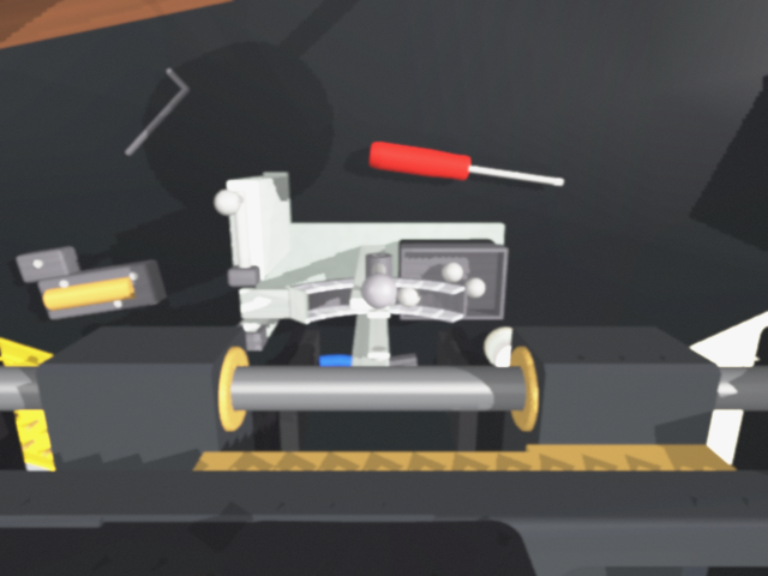

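send_rows(
  fingers=[0,0,0,0,0,0,0,0,0,0],
  dp=[
    [-10,-9,0],
    [-20,-18,0],
    [-30,-27,0],
    [-40,-36,0],
    [-50,-45,0],
    [-60,-54,0],
    [-70,-63,0],
    [-80,-72,0],
    [-90,-80,0],
    [-100,-88,0],
  ],
  turn=[
    [0,0,-0.11],
    [0,0,-0.22],
    [0,0,-0.33],
    [0,0,-0.44],
    [0,0,-0.55],
    [0,0,-0.66],
    [0,0,-0.77],
    [0,0,-0.88],
    [0,0,-0.99],
    [0,0,-1.1],
  ],
)

```text
time_s: 19.48
position: [0.4271, -0.1348, 0.3434]
tcp_rot: [[0.0, -0.281, 0.96], [0.002, 0.96, 0.281], [-1.0, 0.002, 0.001]]
force: [-0.1, 0.4, -0.2]
opening: 0.008
```

send_rows(
  fingers=[0,0,0,0,0,0,0,0],
  dp=[
    [0,0,0],
    [0,0,0],
    [0,0,0],
    [0,0,0],
    [0,0,0],
    [0,0,0],
    [0,0,0],
    [0,0,0],
  ],
  turn=[
    [0,0,-0.1],
    [0,0,-0.2],
    [0,0,-0.3],
    [0,0,-0.4],
    [0,0,-0.47],
    [0,0,-0.47],
    [0,0,-0.47],
    [0,0,-0.47],
  ],
)

```text
time_s: 20.15
position: [0.4266, -0.1346, 0.3426]
tcp_rot: [[-0.001, 0.183, 0.983], [0.002, 0.983, -0.183], [-1.0, 0.002, -0.001]]
force: [0.2, -0.0, 0.2]
opening: 0.001
```

```bash
python3 look.py 20
```

```text
20.15 [ 0.4266 -0.1346  0.3426] F [ 0.2  -0.    0.23] op 0.001 zdir [ 0.983 -0.183 -0.001] x [-0.001  0.002 -1.   ]
in stand [-0.1312 -0.1053]
```

View pics/m20.png

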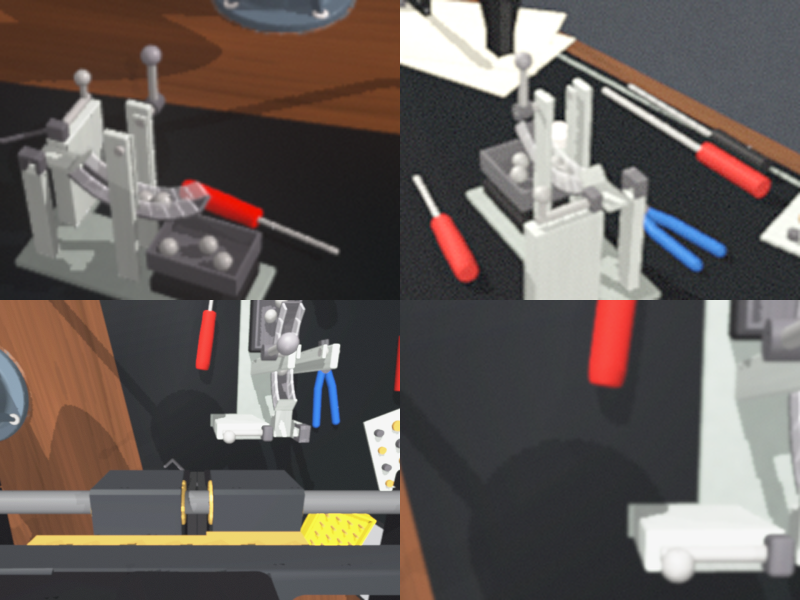

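Closed fingers now hang behind the bolt knob (robot side), with 19 mm of clearance. Descending to z ≈ 0.165.

send_rows(
  fingers=[0,0,0,0,0,0,0,0,0,0],
  dp=[
    [0,0,-30],
    [0,0,-60],
    [0,0,-90],
    [0,0,-120],
    [0,0,-145],
    [0,0,-165],
    [0,0,-177],
    [0,0,-177],
    [0,0,-177],
    [0,0,-177],
  ],
  turn=[
    [0,0,0],
    [0,0,0],
    [0,0,0],
    [0,0,0],
    [0,0,0],
    [0,0,0],
    [0,0,0],
    [0,0,0],
    [0,0,0],
    [0,0,0],
  ],
)

```text
time_s: 21.13
position: [0.4277, -0.1351, 0.1669]
tcp_rot: [[0.002, 0.183, 0.983], [0.001, 0.983, -0.183], [-1.0, 0.001, 0.002]]
force: [0.1, 0.4, 0.1]
opening: 0.003
```

```bash
python3 look.py 21
```

```text
21.13 [ 0.4277 -0.1351  0.1669] F [0.09 0.35 0.06] op 0.003 zdir [ 0.983 -0.183  0.002] x [ 0.002  0.001 -1.   ]
in stand [-0.13   -0.1056]
```

View pics/m21.png

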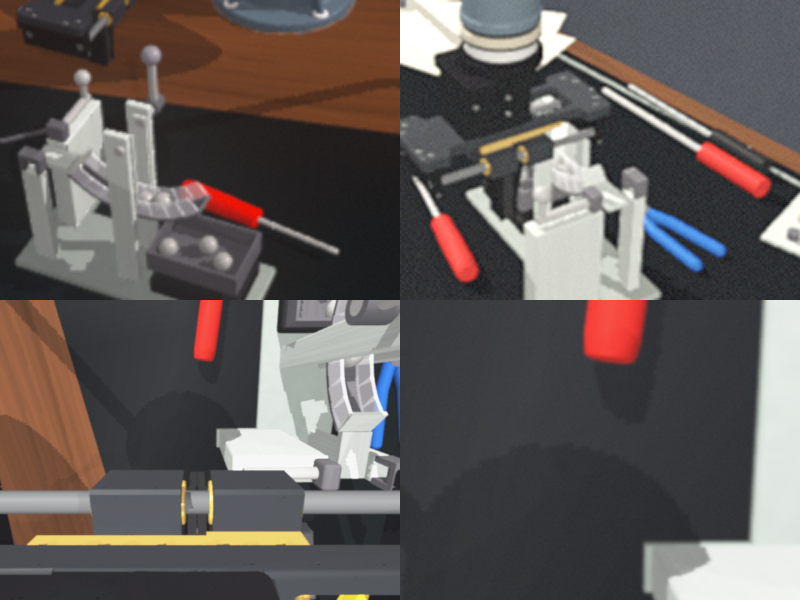

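send_rows(
  fingers=[0,0,0,0,0,0,0,0,0,0],
  dp=[
    [5,-0.9,-1],
    [10,-1.8,-1],
    [14,-2.6,-1],
    [17,-3.1,-1],
    [20,-3.7,-1],
    [23,-4.2,-1],
    [26,-4.8,-1],
    [29,-5.3,-1],
    [32,-5.9,-1],
    [35,-6.4,-1],
  ],
  turn=[
    [0,0,0],
    [0,0,0],
    [0,0,0],
    [0,0,0],
    [0,0,0],
    [0,0,0],
    [0,0,0],
    [0,0,0],
    [0,0,0],
    [0,0,0],
  ],
)

```text
time_s: 22.12
position: [0.4625, -0.1414, 0.1661]
tcp_rot: [[0.001, 0.183, 0.983], [0.001, 0.983, -0.183], [-1.0, 0.001, 0.001]]
force: [-2.2, -0.2, 0.2]
opening: 0.002
```

```bash
python3 look.py 22
```

```text
22.12 [ 0.4625 -0.1414  0.1661] F [-2.21 -0.24  0.15] op 0.002 zdir [ 0.983 -0.183  0.001] x [ 0.001  0.001 -1.   ]
in stand [-0.0947 -0.1055]
```

View pics/m22.png

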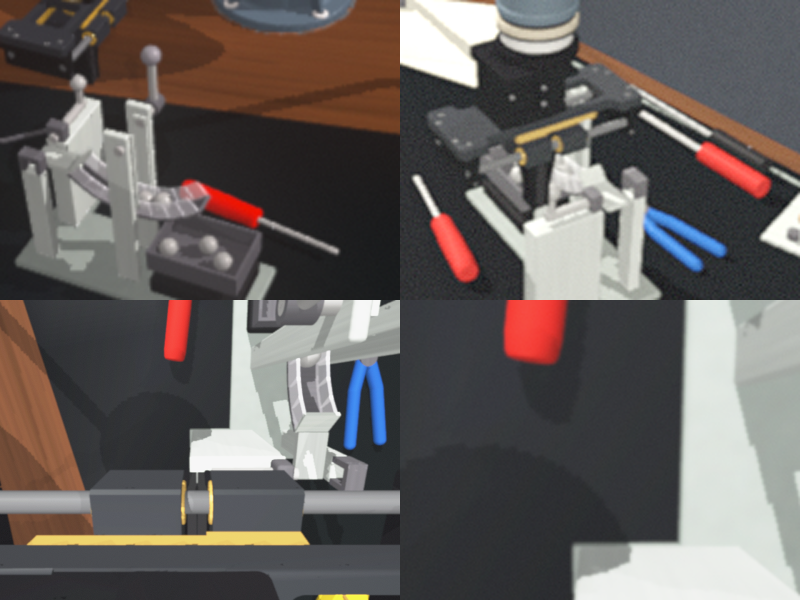

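The bolt is sliding at 2.2 N. Continuing.

send_rows(
  fingers=[0,0,0,0,0,0,0,0,0,0],
  dp=[
    [3,-0.5,0],
    [6,-1.1,0],
    [9,-1.6,0],
    [12,-2.2,0],
    [15,-2.7,0],
    [18,-3.3,0],
    [20.5,-3.8,0],
    [23,-4.2,0],
    [25.5,-4.7,0],
    [27,-5,0],
  ],
  turn=[
    [0,0,0],
    [0,0,0],
    [0,0,0],
    [0,0,0],
    [0,0,0],
    [0,0,0],
    [0,0,0],
    [0,0,0],
    [0,0,0],
    [0,0,0],
  ],
)

```text
time_s: 23.1
position: [0.4905, -0.1465, 0.1661]
tcp_rot: [[0.003, 0.183, 0.983], [0.0, 0.983, -0.183], [-1.0, 0.001, 0.003]]
force: [-2.5, 0.6, 1.0]
opening: 0.002
```

send_rows(
  fingers=[0,0,0,0,0,0],
  dp=[
    [1,-0.2,0],
    [2,-0.4,0],
    [3,-0.6,0],
    [4,-0.7,0],
    [5,-0.9,0],
    [5,-0.9,0],
  ],
  turn=[
    [0,0,0],
    [0,0,0],
    [0,0,0],
    [0,0,0],
    [0,0,0],
    [0,0,0],
  ],
)

```text
time_s: 23.6
position: [0.4957, -0.1475, 0.1661]
tcp_rot: [[0.004, 0.183, 0.983], [0.0, 0.983, -0.183], [-1.0, 0.001, 0.004]]
force: [-0.8, 0.0, 0.8]
opening: 0.005
```

```bash
python3 look.py 23
```

```text
23.6 [ 0.4957 -0.1475  0.1661] F [-0.81  0.02  0.78] op 0.005 zdir [ 0.983 -0.183  0.004] x [ 0.004  0.    -1.   ]
in stand [-0.0609 -0.1056]
```

View pics/m23.png

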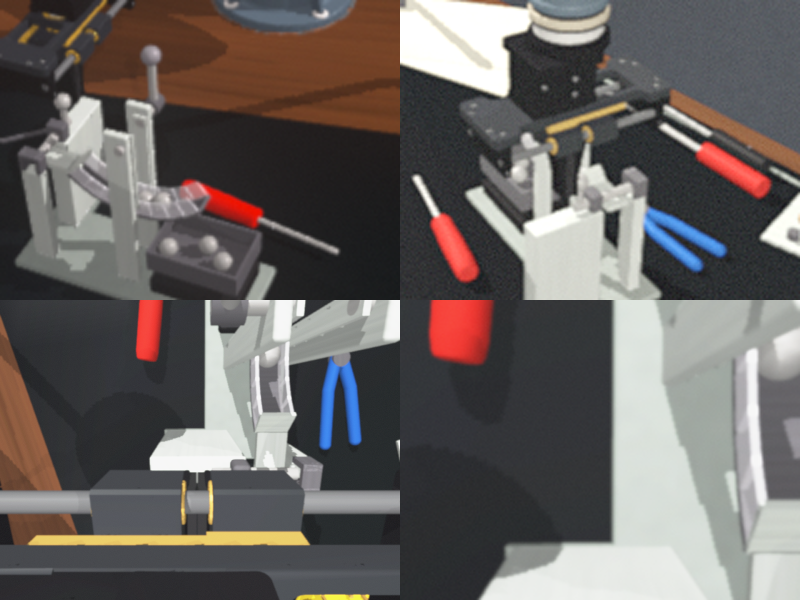

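send_rows(
  fingers=[0,0,0,0,0,0],
  dp=[
    [0.7,-0.1,0],
    [1.4,-0.3,0],
    [2.1,-0.4,0],
    [2.8,-0.5,0],
    [3,-0.6,0],
    [3,-0.6,0],
  ],
  turn=[
    [0,0,0],
    [0,0,0],
    [0,0,0],
    [0,0,0],
    [0,0,0],
    [0,0,0],
  ],
)

```text
time_s: 24.25
position: [0.4988, -0.1481, 0.1661]
tcp_rot: [[0.004, 0.183, 0.983], [0.0, 0.983, -0.183], [-1.0, 0.001, 0.004]]
force: [-1.6, 0.4, 0.2]
opening: 0.004
```

```bash
python3 look.py 24
python3 - <<'E'
from st import *
c=dict(np.load('pics/scene24.npz'))
for t in(.040,.045,.05):print(t,proj(c,stand(p,(-.088+t,-.106,.173))))
g=cv2.resize(c['img'][195:275,215:295],None,fx=7,fy=7,interpolation=cv2.INTER_CUBIC);cv2.imwrite('pics/b24.png',g)
E
```

```text
24.25 [ 0.4988 -0.1481  0.1661] F [-1.62  0.37  0.15] op 0.004 zdir [ 0.983 -0.183  0.004] x [ 0.004  0.    -1.   ]
in stand [-0.0578 -0.1056]
0.04 (np.float64(252.0092051806151), np.float64(219.53188544008944))
0.045 (np.float64(250.8413624718483), np.float64(220.92695787491215))
0.05 (np.float64(249.6660833792706), np.float64(222.3309136071099))
```

View pics/b24.png

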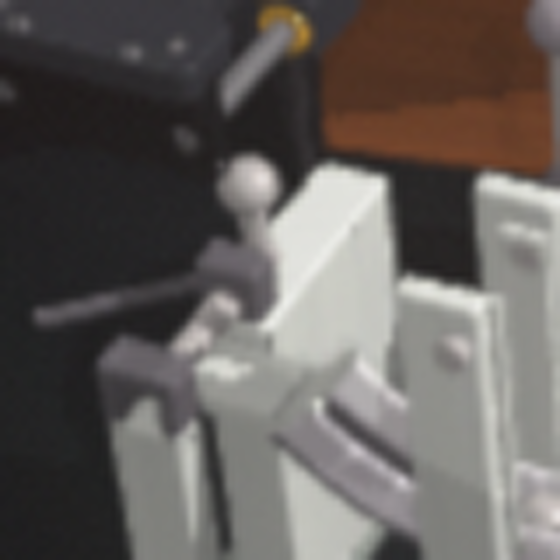

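The knob is at pixel (250.7, 221.1), which is about 46 mm of travel. The rod is over the tongue and entering the keeper. I'll push on to the stop.

send_rows(
  fingers=[0,0,0,0,0,0,0,0],
  dp=[
    [0.7,-0.1,0],
    [1.4,-0.3,0],
    [2.1,-0.4,0],
    [2.8,-0.5,0],
    [3.5,-0.6,0],
    [4.2,-0.8,0],
    [4.2,-0.8,0],
    [4.2,-0.8,0],
  ],
  turn=[
    [0,0,0],
    [0,0,0],
    [0,0,0],
    [0,0,0],
    [0,0,0],
    [0,0,0],
    [0,0,0],
    [0,0,0],
  ],
)

```text
time_s: 25.07
position: [0.501, -0.1484, 0.166]
tcp_rot: [[-0.0, 0.183, 0.983], [0.001, 0.983, -0.183], [-1.0, 0.001, -0.001]]
force: [-5.2, 1.3, 3.3]
opening: 0.007
```

```bash
python3 look.py 25
```

```text
25.07 [ 0.501  -0.1484  0.166 ] F [-5.19  1.28  3.34] op 0.007 zdir [ 0.983 -0.183 -0.001] x [-0.     0.001 -1.   ]
in stand [-0.0555 -0.1055]
```

send_rows(
  fingers=[0,0,0,0,0,0],
  dp=[
    [1,-0.2,0],
    [2,-0.4,0],
    [3,-0.6,0],
    [3.5,-0.6,0],
    [3.5,-0.6,0],
    [3.5,-0.6,0],
  ],
  turn=[
    [0,0,0],
    [0,0,0],
    [0,0,0],
    [0,0,0],
    [0,0,0],
    [0,0,0],
  ],
)

```text
time_s: 25.72
position: [0.5012, -0.1483, 0.1659]
tcp_rot: [[-0.008, 0.182, 0.983], [0.003, 0.983, -0.182], [-1.0, 0.001, -0.008]]
force: [-10.6, -0.3, 6.6]
opening: 0.009
```

```bash
python3 look.py 26
python3 - <<'E'
from st import *
c=dict(np.load('pics/scene26.npz'))
g=cv2.resize(c['img'][195:275,215:295],None,fx=7,fy=7,interpolation=cv2.INTER_CUBIC);cv2.imwrite('pics/b26.png',g)
E
```

```text
25.72 [ 0.5012 -0.1483  0.1659] F [-10.65  -0.29   6.58] op 0.009 zdir [ 0.983 -0.182 -0.008] x [-0.008  0.003 -1.   ]
in stand [-0.0554 -0.1054]
```

View pics/b26.png

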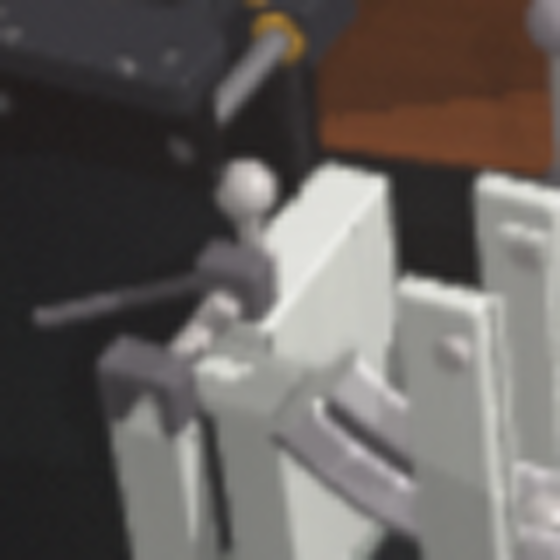

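It's hard against the stop: no motion at 10 N, knob at (250.3, 222.0), against (249.7, 222.3) expected for 50 mm. Now I'll back off and lift.

send_rows(
  fingers=[0,0,0,0,0,0,0,0,0,0],
  dp=[
    [-5,1,0],
    [-12,2.2,0],
    [-20,3.6,0],
    [-30,5.5,0],
    [-40,7.3,0],
    [-40,7.3,10],
    [-40,7.3,40],
    [-40,7.3,75],
    [-40,7.3,110],
    [-40,7.3,140],
  ],
  turn=[
    [0,0,0],
    [0,0,0],
    [0,0,0],
    [0,0,0],
    [0,0,0],
    [0,0,0],
    [0,0,0],
    [0,0,0],
    [0,0,0],
    [0,0,0],
  ],
)

```text
time_s: 26.7
position: [0.4607, -0.1409, 0.308]
tcp_rot: [[-0.006, 0.182, 0.983], [0.002, 0.983, -0.182], [-1.0, 0.001, -0.006]]
force: [0.7, -1.0, 0.4]
opening: 0.008
```

send_rows(
  fingers=[0,0,0,0,0,0],
  dp=[
    [0,0,15],
    [0,0,30],
    [0,0,30],
    [0,0,30],
    [0,0,30],
    [0,0,30],
  ],
  turn=[
    [0,0,0],
    [0,0,0],
    [0,0,0],
    [0,0,0],
    [0,0,0],
    [0,0,0],
  ],
)

```text
time_s: 27.2
position: [0.4597, -0.1405, 0.3364]
tcp_rot: [[-0.009, 0.182, 0.983], [0.004, 0.983, -0.182], [-1.0, 0.002, -0.009]]
force: [0.2, 0.5, -0.6]
opening: 0.006
```

```bash
python3 look.py 27
python3 - <<'E'
from chk import *
from scipy.optimize import least_squares
a=dict(np.load('pics/scene27.npz'));print('lip',sub(a['img'],ref,(312,258,330,282)),'pan',sub(a['img'],ref,PB),'tongue',sub(a['img'],ref,(238,235,262,256)))
b=dict(np.load('pics/side27.npz'))
for c in(a,b):print(proj(c,stand(p,(-.038,-.106,.173))))
z1=cv2.resize(a['img'][195:315,215:375],(400,300),interpolation=cv2.INTER_CUBIC);z2=cv2.resize(b['img'][205:325,290:450],(400,300),interpolation=cv2.INTER_CUBIC)
for n in('scene','side'):
  d=cv2.absdiff(np.load(f'pics/{n}27.npz')['img'],np.load(f'pics/{n}0.npz')['img']).max(2);
  cv2.imwrite(f'pics/d{n}.png',d)
f=lambda n:cv2.resize(cv2.cvtColor(cv2.imread(f'pics/d{n}.png',0)*2,cv2.COLOR_GRAY2BGR),(400,300))
cv2.imwrite('pics/f27.png',np.vstack([np.hstack([z1,z2]),np.hstack([f('scene'),f('side')])]))
E
```

```text
27.2 [ 0.4597 -0.1405  0.3364] F [ 0.19  0.5  -0.59] op 0.006 zdir [ 0.983 -0.182 -0.009] x [-0.009  0.004 -1.   ]
in stand [-0.0975 -0.1052]
lip (0.0, 0.0, 0.969) pan (0.88, 3.0, 0.607) tongue (-0.12, -0.38, 0.93)
(np.float64(249.6660833792706), np.float64(222.3309136071099))
(np.float64(371.3216362868369), np.float64(279.99630787113546))
```

View pics/f27.png

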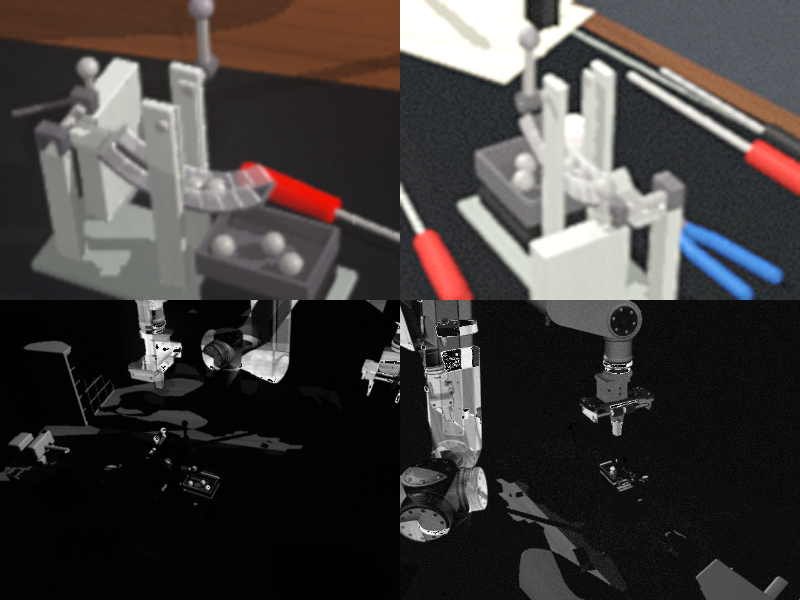

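Run:
```python
from chk import *
for n in(18,19,26,27):
    a=np.load(f'pics/scene{n}.npz')['img'];b=np.load(f'pics/side{n}.npz')['img']
    print(n,'knob scene',sub(a,ref,(288,190,304,206)),'side',sub(b,refs,(334,212,350,228)),'bolt: scene',sub(a,ref,(254,201,268,216),r=16))
```

```text
18 knob scene (-2.0, 0.12, 0.714) side (-4.25, 3.88, 0.475) bolt: scene (0.0, 0.0, 0.993)
19 knob scene (0.0, 0.12, 0.943) side (0.0, 0.0, 0.997) bolt: scene (0.0, -0.12, 0.988)
26 knob scene (-0.12, 0.0, 0.974) side (-1.25, -8.0, 0.452) bolt: scene (-11.38, 12.75, 0.783)
27 knob scene (-0.12, 0.0, 0.974) side (-0.88, 2.38, 0.438) bolt: scene (-11.5, 12.75, 0.785)
```

Run:
```python
from chk import *
c0=cap('scene','sceneA');d0=cap('side','sideA')
A=[]
for n,(u,v) in(('scene0',(261,208)),('sceneA',(250,222)),('side0',(350,287)),('sideA',(371,280))):
    im=np.load(f'pics/{n}.npz')['img'];A.append(cv2.resize(im[v-15:v+15,u-15:u+15],(300,300),interpolation=cv2.INTER_NEAREST))
cv2.imwrite('pics/knobs.png',np.vstack([np.hstack(A[:2]),np.hstack(A[2:])]))
P=cloud(c0)
for v in range(216,229):print(v,[int(x*1e3) for x in P[v,243:258,2]])
```

```text
216 [5, 1, 3, 0, 4, 0, 2, 1, 3, 2, 3, 0, 0, 5, 3]
217 [3, 2, 3, 0, -3, 1, 1, 5, 3, 1, 0, 1, 3, 2, 0]
218 [1, 2, 4, 2, 179, 182, 182, 181, 179, 2, 1, -2, 2, -4, 0]
219 [1, 2, 1, 181, 182, 180, 182, 181, 182, 179, 4, 0, 5, 2, -4]
220 [1, 3, 2, 180, 179, 182, 183, 180, 180, 178, 177, 2, -1, 0, 1]
221 [0, 3, 1, 180, 179, 181, 180, 181, 179, 177, 177, 2, 5, 1, 4]
222 [2, 1, 0, 178, 177, 178, 178, 179, 177, 177, 177, 2, 3, 4, 135]
223 [1, 1, 0, 174, 176, 178, 179, 175, 177, 175, 174, 0, 1, 136, 134]
224 [0, 2, 1, 171, 172, 174, 174, 172, 172, 173, 2, 4, 3, 136, 135]
225 [3, 4, 0, 4, 0, 170, 174, 172, 173, 0, -1, 1, 134, 138, 138]
226 [1, 1, 2, 0, 0, 2, 164, 165, 164, 0, 8, 136, 136, 137, 134]
227 [1, 2, 1, 0, 2, 3, 161, 164, 161, 160, 135, 133, 136, 135, 136]
228 [2, -1, 0, 0, 4, 1, 160, 160, 160, 155, 135, 136, 135, 134, 136]
```

View pics/knobs.png

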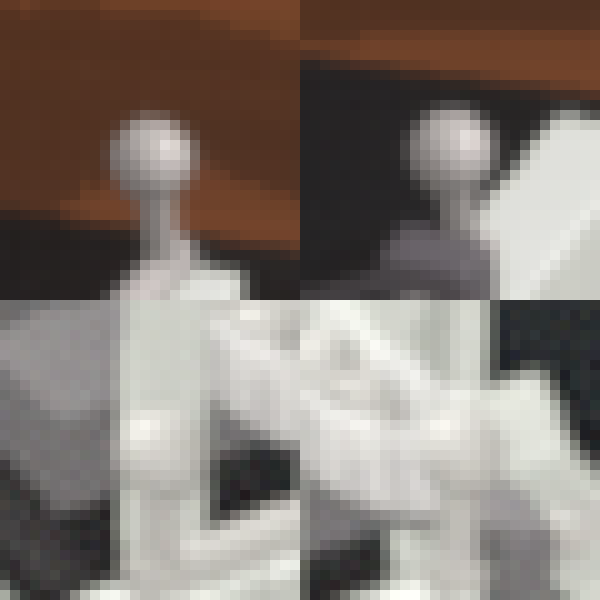

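Run:
```python
from chk import *
for n,(u,v) in(('scene0',(261,208)),('sceneA',(250,222))):
    c=dict(np.load(f'pics/{n}.npz'));P=cloud(c)[v-12:v+12,u-12:u+12];m=(P[...,2]>.168)&(P[...,2]<.19)
    yy,xx=np.nonzero(m);cu,cv=(xx.min()+xx.max())/2+u-12,(yy.min()+yy.max())/2+v-12
    Q=P[m];r=Q.mean(0)
    print(n,len(xx),cu,cv,xx.mean()+u-12,yy.mean()+v-12,'mean3d',r)
    ry=ray(c,xx.mean()+u-12,yy.mean()+v-12);t=(.175-c['origin'][2])/ry[2];w=c['origin']+t*ry
    d=w[:2]-p[:2];C,S=np.cos(p[2]),np.sin(p[2]);print('stand x,y',C*d[0]+S*d[1],-S*d[0]+C*d[1])
```

```text
scene0 54 260.5 208.5 260.462962962963 208.25925925925927 mean3d [ 0.47329293 -0.14258636  0.17749983]
stand x,y -0.08658878477101861 -0.10655355632785439
sceneA 55 249.5 221.5 249.3272727272727 221.43636363636364 mean3d [ 0.52135457 -0.15108039  0.17812853]
stand x,y -0.03825522390965984 -0.10669803072758659
```

The camera puts the knob at stand x = -38.3 mm, and home is -38 mm. Because the last push also showed an upward force, I'll repeat it slightly higher on the knob to confirm it's the real stop.

send_rows(
  fingers=[0,0,0,0,0,0,0,0,0,0],
  dp=[
    [0,0,-30],
    [0,0,-60],
    [0,0,-90],
    [0,0,-120],
    [0,0,-145],
    [0,0,-160],
    [0,0,-164],
    [0,0,-164],
    [0,0,-164],
    [0,0,-164],
  ],
  turn=[
    [0,0,0],
    [0,0,0],
    [0,0,0],
    [0,0,0],
    [0,0,0],
    [0,0,0],
    [0,0,0],
    [0,0,0],
    [0,0,0],
    [0,0,0],
  ],
)

```text
time_s: 28.28
position: [0.4615, -0.1414, 0.1744]
tcp_rot: [[-0.005, 0.182, 0.983], [0.001, 0.983, -0.182], [-1.0, 0.001, -0.005]]
force: [0.1, -0.3, -0.2]
opening: 0.008
```

send_rows(
  fingers=[0,0,0,0,0,0,0,0,0,0],
  dp=[
    [6,-1.1,0],
    [12,-2.2,0],
    [18,-3.3,0],
    [24,-4.4,0],
    [29,-5.3,0],
    [33,-6,0],
    [36,-6.6,0],
    [38,-6.9,0],
    [39,-7,0],
    [39,-7,0],
  ],
  turn=[
    [0,0,0],
    [0,0,0],
    [0,0,0],
    [0,0,0],
    [0,0,0],
    [0,0,0],
    [0,0,0],
    [0,0,0],
    [0,0,0],
    [0,0,0],
  ],
)

```text
time_s: 29.12
position: [0.5005, -0.1483, 0.1743]
tcp_rot: [[-0.005, 0.182, 0.983], [0.002, 0.983, -0.182], [-1.0, 0.001, -0.006]]
force: [0.0, -1.3, -0.4]
opening: 0.006
```

```bash
python3 st.py
```

```text
29.12 [ 0.5005 -0.1483  0.1743] F [ 0.05 -1.31 -0.39] op 0.006 zdir [ 0.983 -0.182 -0.006] x [-0.005  0.002 -1.   ]
in stand [-0.056  -0.1055]
```

send_rows(
  fingers=[0,0,0,0,0,0,0,0,0],
  dp=[
    [-2,0.4,-2],
    [-2,0.4,-4],
    [-1,0.2,-5],
    [0,0,-5],
    [1,-0.2,-5],
    [2,-0.4,-5],
    [3,-0.5,-5],
    [4,-0.7,-5],
    [4,-0.7,-5],
  ],
  turn=[
    [0,0,0],
    [0,0,0],
    [0,0,0],
    [0,0,0],
    [0,0,0],
    [0,0,0],
    [0,0,0],
    [0,0,0],
    [0,0,0],
  ],
)

```text
time_s: 29.87
position: [0.5011, -0.1482, 0.1689]
tcp_rot: [[-0.013, 0.181, 0.983], [0.003, 0.984, -0.181], [-1.0, 0.001, -0.014]]
force: [-7.3, 0.2, 4.9]
opening: 0.006
```

```bash
python3 st.py
```

```text
29.87 [ 0.5011 -0.1482  0.1689] F [-7.26  0.23  4.87] op 0.006 zdir [ 0.983 -0.181 -0.014] x [-0.013  0.003 -1.   ]
in stand [-0.0555 -0.1053]
```

The push stops at the same place (stand x = -55.5 mm) at the new height, so it is the bolt's end stop. I'll retreat and do the final checks.

send_rows(
  fingers=[0,0,0,0,0,0,0,0,0,0],
  dp=[
    [-5,1,0],
    [-12,2.2,0],
    [-20,3.6,0],
    [-30,5.5,0],
    [-40,7.3,0],
    [-40,7.3,10],
    [-40,7.3,40],
    [-40,7.3,75],
    [-40,7.3,110],
    [-40,7.3,140],
  ],
  turn=[
    [0,0,0],
    [0,0,0],
    [0,0,0],
    [0,0,0],
    [0,0,0],
    [0,0,0],
    [0,0,0],
    [0,0,0],
    [0,0,0],
    [0,0,0],
  ],
)

```text
time_s: 30.7
position: [0.4605, -0.1408, 0.311]
tcp_rot: [[-0.012, 0.181, 0.983], [0.003, 0.983, -0.181], [-1.0, 0.001, -0.012]]
force: [1.2, -0.4, -0.1]
opening: 0.008
```

send_rows(
  fingers=[0,0,0,0,0,0],
  dp=[
    [0,0,10],
    [0,0,20],
    [0,0,20],
    [0,0,20],
    [0,0,20],
    [0,0,20],
  ],
  turn=[
    [0,0,0],
    [0,0,0],
    [0,0,0],
    [0,0,0],
    [0,0,0],
    [0,0,0],
  ],
)

```text
time_s: 31.2
position: [0.4596, -0.1404, 0.3298]
tcp_rot: [[-0.014, 0.181, 0.983], [0.004, 0.983, -0.181], [-1.0, 0.001, -0.015]]
force: [-0.2, 0.0, -0.6]
opening: 0.004
```

```bash
python3 look.py 30
python3 - <<'E'
from chk import *
a=dict(np.load('pics/scene30.npz'))
print('lip',sub(a['img'],ref,(312,258,330,282)),'knob',sub(a['img'],ref,(288,190,304,206)),'bolt',sub(a['img'],ref,(254,201,268,216),r=16))
E
```

```text
31.2 [ 0.4596 -0.1404  0.3298] F [-0.18  0.03 -0.61] op 0.004 zdir [ 0.983 -0.181 -0.015] x [-0.014  0.004 -1.   ]
in stand [-0.0976 -0.1051]
lip (0.0, 0.0, 0.969) knob (0.0, 0.0, 0.974) bolt (-11.5, 12.75, 0.785)
```

View pics/m30.png

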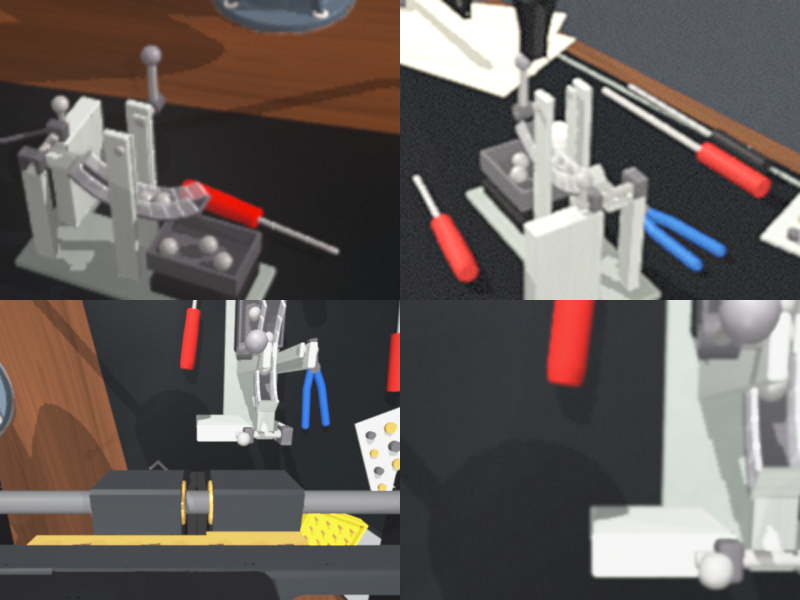

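The final picture shows three balls in the pan, the cup level, the bolt across the tongue and in the keeper, and the arm clear. Handing in.

```bash
python3 -c "
from rig import bot
print(bot.hand_in())"
```

```text
the job is handed in; nothing more can be done
None
```

The job is done and handed in at about 31 s of the 72 s allowed. Three balls are in the weighing pan, the cup is back to level with the other three still in it, and the bolt is home in its keeper.

**Last checks:**
- **Balls:** the scene view shows three in the pan, which sank about 3 px at roughly 1 px per ball. Two of the three left in the cup are visible; the third is hidden behind an upright.
- **Cup:** the lip and lever knob match the starting picture to within about 0.1 px. The lever was blocked at its stop at 6–7 N.
- **Bolt:** I pushed it twice, at different heights on the knob, and it stopped at the same place at 7–10 N. The camera puts its knob at stand x = -38.3 mm against -38 mm for home.
- **Arm and bystanders:** the arm is lifted clear with near-zero force. The before/after pictures show no bystander moved.

**Disagreements:**
- The camera measured 48.3 mm of bolt travel, though the fitted start position (0.4 mm) would give about 49.6 mm. That is within the 2 mm calibration error.
- An upward force of 5–7 N showed up during the final bolt pushes. I put it down to friction on the knob, because the stop position did not change.

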